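Tip stock rods from a tilt-out bin and size the thick one in a taper gauge

ROBOT

A 6-joint arm with a two-finger parallel gripper is mounted at the origin on a cart in front of the work surface, level with it; the furniture and walls round the work are solid. World frame = base frame: x ahead of the robot, y to its left, z up, the work surface at z = 0. Lengths are in mm, angles in rad, forces in N, time in s.
With the tool pointing down it reaches from about 275 to 875 mm from the base axis. Payload 12.5 kg.
Tool frame: the origin (TCP) lies on the mounting face of the last link; the fingertips stand 173 mm ahead of it and the grasp point (between the pads) lies 155 mm ahead of it (env.tcp_to_tips is the distance from the TCP to the fingertips, in mm); z points along the fingers, y is the direction in which the jaws open and shut (so a half turn about z gives the same grasp; the last joint's range is limited). The gripper opens to 85 mm and grips with 20 to 120 N. Pads are 22 mm wide; open, the fingers measure 114 mm over their backs; the gripper's body (76 mm by 85 mm) begins 54 mm behind the grasp point. The pads swing forward as they close: fully open they stand 13 mm farther back than shut.
Start: joints at [-1.4, 0.351, 1.652, -0, 1.139, -0.085], TCP at [139.181, -532.085, 404.69] pointing down, gripper open.
Joint ranges: [-2.75, 2.75], [-0.79, 2.1], [0.01, 2.65], [-1.57, 4.71], [0.07, 3.14], [-2.87, 2.87]. Speed limits (rad/s): [2.22, 2.22, 2.79, 3.14, 3.14, 3.14].

INTERFACE

Orientations are given as [roll, pitch, yaw] about the fixed x, y, z axes, in that order (R = Rz(yaw) Ry(pitch) Rx(roll)).
In Python, from plant import env gives the robot as it stands. The module is installed in compiled form; this text tells all that it offers.
- The arm moves only by the tool arm_command, never from a script. Its argument "deltas" is a list of rows, each a list of 7 numbers: the shift along the tool's x, y, z in mm, then the turn, a rotation vector about the tool's x, y, z in degrees, then the finger opening in mm, from 0 to 85.4. A call has 1 to 8 rows; each row shifts and turns the commanded pose from where the row before left it, along the tool's axes as they then stand; what a row does not reach is not made up. A row lasts 1/8 s, in which the tool goes at most 62.5 mm and 10.7 degrees, less where a joint would pass 70% of its speed; a pose out of reach is approached as far as the arm can. A call is refused whole if a number of a shift passes 62.5 or a number of a turn 10.7, either way. A call with a gripper value outside its range is refused whole. The fingers move at their own pace and stop on an object; "grip_force" is the grip in N (left out, the last holds). Time passes only in rows, so rows that do not move let the fingers close. It gives the time, the measured TCP pose, the force and the opening at its end, in the units of the state.
- env.observe(): the state, without advancing time (a new reading comes with each control period).
- env.capture(name): name is "side" or "top" or "wrist"; returns a dict with "img" (480x640x3 uint8, red, green, blue), "fx", "fy", "cx", "cy" (pixels), "rvec" (rotation vector, rad) and "tvec" (3), from world to camera coordinates, as OpenCV has them; the wrist camera has in their place "mount" (4x4, takes a point from camera to tool coordinates, whose origin is the TCP and whose axes are the flange's). Camera axes: x right, y down, z forward; pixel columns grow to the right and rows downward; lengths in mm; the calibration is good to about 2 mm. The wrist camera is an equidistant fisheye: a pixel r from the principal point sees the ray r / f radians off the axis. A picture is of the moment at which its call begins: read the wrist's pose just before it. There is no depth.
- env.sign_off(): hands the job in, once; it reports no verdict.
The state is a dict: "time_s": time; "joint_positions": joint angles; "joint_vel": joint speeds; "effort": joint torques, N m; "eef_pos": TCP position; "orientation": TCP orientation; "ft_force": force on the tool from outside, world axes, zero at the start; "wrist_torque": the same for the moment, N m; "gripper_width": finger opening in mm.
Only numpy, scipy, OpenCV 4.12 (cv2) and the standard library are available. Lean on these libraries where they do the work, as an engineer would, in place of code of your own. Each camera call takes 0.05 s, during which the arm holds its last target.

TASK

Pull the clear tilt-out bin forward by its black tab all the way to its stop, so that both metal rods roll out into the trough below, then swing the bin fully home again. Then take the thicker rod out of the trough, lay it flat in front of the taper gauge's slot and slide it endways towards the narrow end until it wedges. Leave it wedged there to be read, leave the thin rod in the trough, and do not disturb the other things on the bench.

Things in the scene. Friction and masses are not known exactly. Their poses are not given: they have to be found in the camera images.
- bin_unit: Grey metal housing fixed to the bench, 209 wide (y), cheeks 186 mm high, carrying a clear tilt-out bin over an open trough in front. Origin on the bench midway between the cheeks, below the pivot; x to its back (away from the robot), y to its left, z up. Pivot line along y at x 0, z 115 mm. Trough x -50 to -189; floor falls forward, z 34 to 6; side walls 42 high; middle rib 51 wide, 30-45 high
- bin (a joint): tilt of the bin, rad: 0 = home, grows as its top is pulled to the unit's -x, 1.36 = on its stop. Needs under 3 N at the tab; near either end it settles there by its own weight. Two pockets side by side, y +61 and -61 mm; floor 80 deep, back wall 66 high, front wall 100 long leaning forward 30 deg. At the stop the front wall slopes 18 deg down over the trough and rods roll out in about a second
- bin_tab (a point): centre of the bin's black pull tab, a disc 30 mm across, 10 mm thick along the unit's y, on a 14 x 10 mm stalk rising from the middle of the bin's front lip. Pinch its flat faces from above; it can turn between the fingers. Swings on a 145 mm radius round the pivot: home at x -73, z 241 mm, at the stop x -138, z 70 mm, y 0 in the unit's frame. The point's y axis is the unit's y
- left_opening (a point): floor level of the finger opening in the front wall of the trough's left lane (unit frame x -187, y +61, z 6 mm). The lane is 71 mm wide (y +26 to +96); its front wall, x -185 to -189, top z 38 mm, is cut down to the floor for 53 mm. A rod rolled forward lies along y on a 3 mm high runner, against the two stubs left (its axis a radius behind x -185); grip it across, one finger outside the wall
- right_opening (a point): the same for the right lane (unit frame x -187, y -61, z 6 mm; lane y -26 to -96)
- thick_rod: plain round aluminium rod, 24 mm diameter, 64 mm long, about 0.08 kg; origin at its centre, its y axis along its length. Starts lying along the unit's y in one of the bin's two pockets, left or right
- thin_rod: plain round aluminium rod, 18 mm diameter, 64 mm long, 0.04 kg; origin at its centre, y axis along its length. Starts in the other pocket
- taper_gauge: gauge fixed to the bench: aluminium plate 150 x 62 x 6 mm and two steel rails, tops at z 26 mm, from x -6 to +75 mm. Origin under the plate's centre, x along the slot to its narrow end, z up. The slot between the rails, centred on y 0, is 27 wide at x -1 mm (flared just before) narrowing evenly to 12.6 at x 71. The plate before the rails, x -75 to -6 is bare; slide a rod in flat from there
- wedge_point (a point): point on the slot's middle line at the plate's top face (gauge x 14, y 0, z 6 mm) where the slot is 24 mm wide: where the leading end of the 24 mm rod begins to wedge, its centre then 32 mm back at gauge x -18; pushed with 5 to 10 N it stops 3 to 6 mm farther. The rod's trailing 44 mm stays outside the rails, where it can be held. Axes as the gauge
- vial_rack: low clear 12-place vial rack, 64 x 170 x 34 mm; origin under its middle; bystander
- tweezers: steel tweezers lying flat, 9 x 119 x 11 mm; origin under the middle; bystander
- plaster_block: cream cast plaster block with a bore, 60 x 55 x 40 mm; origin under its middle; bystander
- mini_beaker: small glass beaker, 42 mm across, 46 mm high; origin under its centre; bystander
There are look-alikes about, which are no part of the job. What is shaped like the thick_rod but turquoise is not meant. What is shaped like the thin_rod but blue is not meant.

How it is judged (in metres and radians):
On the way, in this order (a step that is already met when the one before it is completed fails the run):
1. the bin is on its stop and both rods have rolled out and lie in the trough (value of joint bin above 1.29 rad and x of thick_rod in the frame of bin_unit between -0.19 and -0.06 m and z of each of thick_rod, thin_rod in the frame of bin_unit below 0.05 m and x of thin_rod in the frame of bin_unit between -0.19 and -0.06 m), for 0.2 s.
2. the bin is home again (value of joint bin below 0.06 rad), for 0.2 s.
At the end, for the whole second after the job is handed in: Bin home (under 0.06 rad). Thick rod still and flat in the gauge: along the slot within 0.15 rad, centre no more than 4 mm short of wedged (gauge x -22 to -2 mm), within 6 mm of the slot's middle line, within 4 mm of lying on the plate. Thin rod lying in the trough (value of joint bin below 0.06 rad and x of thick_rod in the frame of taper_gauge between -0.022 and -0.002 m and y of thick_rod in the frame of taper_gauge between -0.006 and 0.006 m and z of thick_rod in the frame of taper_gauge below 0.022 m and angle between the y axis of thick_rod and the x axis of taper_gauge, either way round below 0.15 rad and linear speed of thick_rod below 0.01 m/s and x of thin_rod in the frame of bin_unit between -0.19 and -0.06 m and z of thin_rod in the frame of bin_unit below 0.04 m); the robot touches nothing.
It fails at once if a bystander (vial rack, tweezers, plaster block or small beaker) is moved more than 25 mm (distance of any of vial_rack, tweezers, plaster_block, mini_beaker from where it was at the start of the episode above 0.025 m).
It also fails if it takes over 61 s, if anything falls off the work surface, if the arm or the gripper's body presses on something with over 40 N, if the wrist force passes 120 N, or if a joint passes its speed limit or range.

## Working session

There is one attempt and no reset: what is moved stays moved. The work goes in short steps, Python scripts to look and compute and a tool call to move; the robot and the scene stay as the last step left them, time stands still between calls to the robot, and variables do not carry over. Pictures are saved under pics/ and viewed, and the job is handed in when it is done.

Besides the shell and the picture viewer there is one more tool, called after "Emit:" as name(argument=value, ...) on one line, values as JSON. arm_command: Moves the arm, as the interface text tells. Its arguments: {"type":"object","properties":{"deltas":{"type":"array"},"grip_force":{"type":"number"}},"required":["deltas"]}

```bash
mkdir -p pics
python3 - <<'E'
from plant import env
import cv2,json,numpy as np
s=env.observe();print({k:np.round(v,3).tolist() for k,v in s.items()})
for n in ("side","top","wrist"):
    c=env.capture(n);cv2.imwrite(f"pics/{n}0.png",c["img"][:,:,::-1])
    print(n,{k:np.round(v,4).tolist() for k,v in c.items() if k!="img"})
E
```

```text
{'time_s': 0.0, 'joint_positions': [-1.4, 0.351, 1.652, 0.0, 1.139, -0.085], 'joint_vel': [-0.001, -0.0, 0.002, 0.0, 0.001, 0.0], 'effort': [0.003, -50.609, -29.14, 0.0, 0.004, 0.0], 'eef_pos': [139.16, -531.971, 404.169], 'orientation': [-3.14, -0.0, 0.256], 'ft_force': [0.076, -0.279, -0.325], 'wrist_torque': [-0.049, -0.01, 0.001], 'gripper_width': 84.838}
side {'fx': 462.2928, 'fy': 462.2928, 'cx': 319.7511, 'cy': 238.7921, 'rvec': [0.5194, -2.4774, 1.5171], 'tvec': [613.6772, 97.2247, 1082.8104]}
top {'fx': 566.9288, 'fy': 566.9288, 'cx': 313.1697, 'cy': 246.0111, 'rvec': [2.1444, -2.0909, 0.1993], 'tvec': [337.1006, 558.2252, 1172.5017]}
wrist {'fx': 371.6483, 'fy': 371.6483, 'cx': 321.4887, 'cy': 240.1816, 'mount': [[-0.0017, -0.9616, -0.2743, 70.598], [1.0, -0.0016, -0.0007, 1.6035], [0.0002, -0.2743, 0.9616, 29.593], [0.0, 0.0, 0.0, 1.0]]}
```

View pics/side0.png

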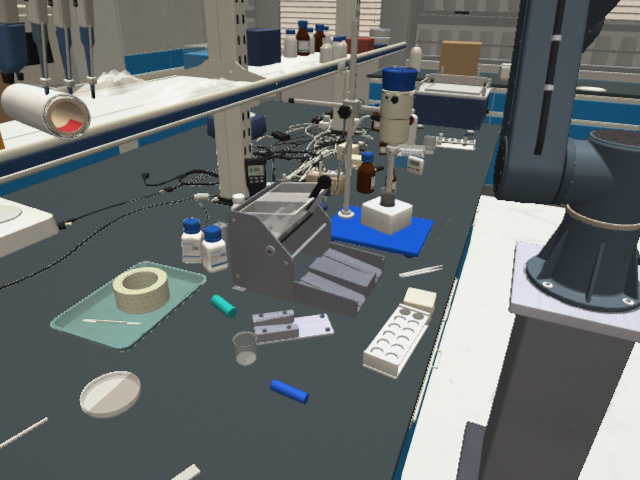

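View pics/top0.png

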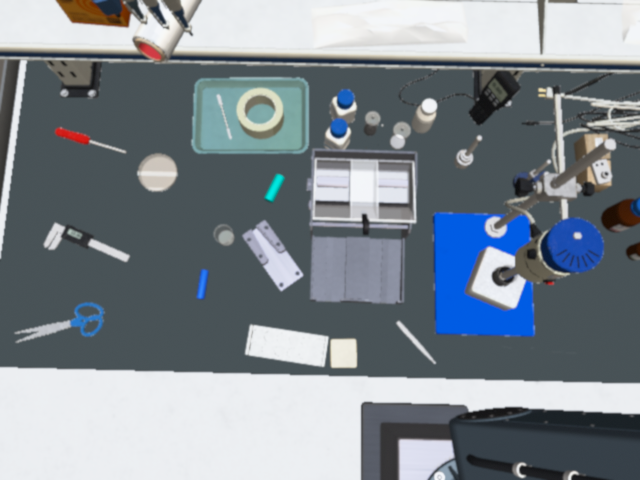

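View pics/wrist0.png

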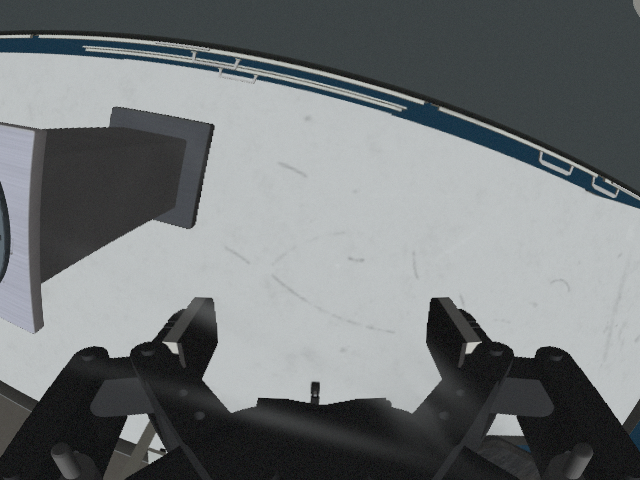

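Side view: the unit is at about (300,240), the gauge at (290,325). In the top view the unit is at (363,225), the tab at (366,222), the gauge at (272,255), and the rack and plaster block at (290,345). The fingers point down and nothing is held. I'll crop in closer and measure.

```bash
cat > h.py <<'E'
import cv2,numpy as np
from plant import env
def cam(n):
    c=env.capture(n);R=cv2.Rodrigues(np.array(c["rvec"],float))[0]
    K=np.array([[c["fx"],0,c["cx"]],[0,c["fy"],c["cy"]],[0,0,1.]])
    return c["img"],K,R,np.array(c["tvec"],float).ravel()
def ray(K,R,t,uv):
    d=R.T@np.linalg.solve(K,[uv[0],uv[1],1.]);o=-R.T@t;return o,d
def onz(K,R,t,uv,z):
    o,d=ray(K,R,t,uv);return o+d*(z-o[2])/d[2]
def proj(K,R,t,P):
    P=np.atleast_2d(P);q=(R@P.T).T+t;return np.c_[K[0,0]*q[:,0]/q[:,2]+K[0,2],K[1,1]*q[:,1]/q[:,2]+K[1,2]]
def tri(rays):
    A=0;b=0
    for o,d in rays:
        d=d/np.linalg.norm(d);M=np.eye(3)-np.outer(d,d);A=A+M;b=b+M@o
    return np.linalg.solve(A,b)
E
python3 - <<'E'
from h import *
im,*k=cam("top");np.savez("top.npz",K=k[0],R=k[1],t=k[2])
cv2.imwrite("pics/topz1.png",cv2.resize(im[130:330,225:425,::-1],None,fx=3,fy=3,interpolation=cv2.INTER_CUBIC))
im,*k=cam("side");np.savez("side.npz",K=k[0],R=k[1],t=k[2])
cv2.imwrite("pics/sidez1.png",cv2.resize(im[165:365,200:400,::-1],None,fx=3,fy=3,interpolation=cv2.INTER_CUBIC))
E
```

```text
(no output)
```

View pics/topz1.png

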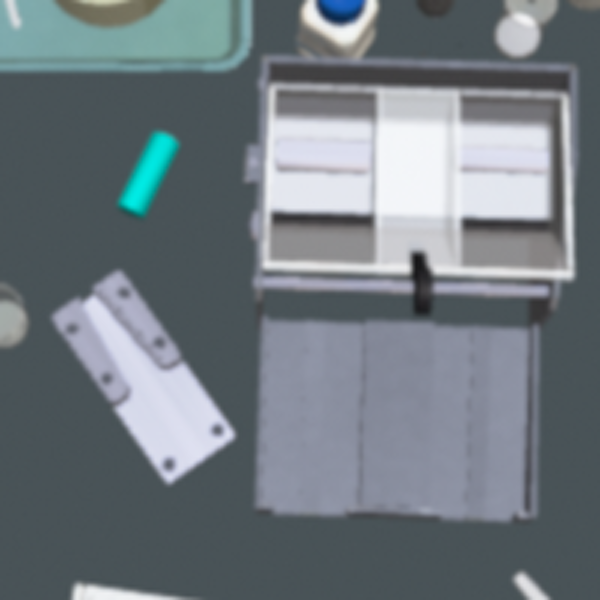

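View pics/sidez1.png

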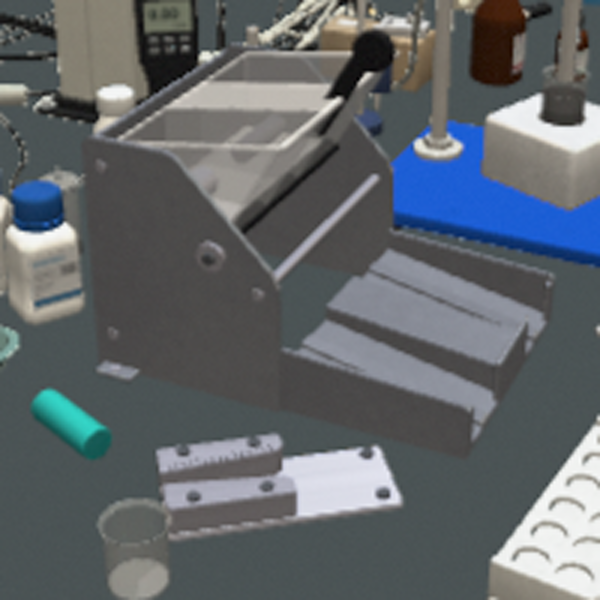

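Run:
```python
from h import *
T=np.load("top.npz");S=np.load("side.npz");k=[T[i] for i in "KRt"];ks=[S[i] for i in "KRt"]
c=lambda u,v:((u+1)/3-.33+225,(v+1)/3-.33+130)
cs=lambda u,v:((u+1)/3-.33+200,(v+1)/3-.33+165)
for n,p,z in [("trough FL",(256,512),42),("trough FR",(537,518),42),("cheek TL back",(265,58),186),("cheek TR back",(577,66),186),
 ("gA",(235,435),6),("gB",(170,483),6),("gC",(52,318),26),("gD",(121,270),26),("tab",(422,288),241),("thick front edge rail L",(180,365),26),("railR",(127,400),26)]:
    print(n,onz(*k,c(*p),z).round(1))
print("tab tri",tri([ray(*k,c(423,285)),ray(*ks,cs(373,48))]).round(1))
for n,p,z in [("side FL",(467,455),0),("side FR top",(552,275),42),("FL top",(474,408),42),("gauge",(402,505),6),("g2",(377,448),6),
 ("gfar",(170,536),6)]:
    print(n,onz(*ks,cs(*p),z).round(1))
```

```text
trough FL [432.3 354.2  42. ]
trough FR [433.1 153.4  42. ]
cheek TL back [720.2 354.8 186. ]
cheek TR back [719.7 147.6 186. ]
gA [492.6 371.7   6. ]
gB [455.6 418.7   6. ]
gC [573.8 509.4  26. ]
gD [611.6 459.7  26. ]
tab [553.1 254.  241. ]
thick front edge rail L [540.8 413.3  26. ]
railR [513.7 451.2  26. ]
tab tri [554.9 253.1 239.6]
side FL [437.4 353.6   0. ]
side FR top [436.3 161.7  42. ]
FL top [433.7 357.3  42. ]
gauge [455.7 428.2   6. ]
g2 [493.1 379.2   6. ]
gfar [574.7 514.9   6. ]
```

Run:
```python
from h import *
T=np.load("top.npz");S=np.load("side.npz");k=[T[i] for i in "KRt"];ks=[S[i] for i in "KRt"]
print("cap",tri([ray(*k,(572,246)),ray(*ks,(399,72))]).round(1))
print("rod",tri([ray(*k,(600,145)),ray(*ks,(353,20))]).round(1))
for n,p in [("block front",(343,353)),("rack",(290,345)),("tweez",(415,342)),("edge",(300,372)),("bluebase near",(435,335))]: print(n,onz(*k,p,20).round())
# path plan: tool-frame deltas
d=np.array([553,252.5])-np.array([139.2,-532]);print(d)
```

```text
cap [488.7 -39.  424.3]
rod [607.7 -36.7 530.7]
block front [324. 281.  20.]
rack [338. 396.  20.]
tweez [351. 127.  20.]
edge [282. 372.  20.]
bluebase near [367.  83.  20.]
[413.8 784.5]
```

```bash
cat > plan.py <<'E'
from h import *
from scipy.spatial.transform import Rotation as Ro
def plan(wps,ws,pose=None,q=1.0,start=None):
    """wps: list of (x,y,z,yaw_rad,n) pointing down; prints rows in tool axes"""
    s=env.observe()
    p=np.array(s["eef_pos"],float);R=Ro.from_euler("xyz",s["orientation"])
    rows=[]
    for (x,y,z,yaw,n) in wps:
        p0=p.copy();R0=R
        Rt=Ro.from_euler("xyz",[np.pi,0,yaw])
        yaw0=R0.as_euler("xyz")[2]; dy=(yaw-yaw0) if abs(yaw-yaw0)<=np.pi+.3 else yaw-yaw0-2*np.pi*np.sign(yaw-yaw0)
        for i in range(1,n+1):
            tgt=p0+(np.array([x,y,z])-p0)*i/n
            d=np.round(R.inv().apply(tgt-p)/q)*q
            Rg=Ro.from_euler("xyz",[np.pi,0,yaw0+dy*i/n])
            rv=np.degrees((R.inv()*Rg).as_rotvec()); rv=np.round(rv*2)/2
            p=p+R.apply(d);R=R*Ro.from_rotvec(np.radians(rv))
            rows.append([*d,*rv,ws])
    for i in range(0,len(rows),8):print(str([[float(f"{v:g}") for v in r] for r in rows[i:i+8]]).replace(".0,",",").replace("-0,","0,"))
    print("end",p.round(1),R.as_euler("xyz").round(4))
E
python3 - <<'E'
from plan import *
plan([(300,-150,490,1.4,10),(320,60,490,2.3,6),(400,230,490,3.136,5)],85)
E
```

```text
[[25, -33, -9, 0, 0, -6.5, 85.0], [29, -30, -8, 0, 0, -6.5, 85.0], [32, -26, -9, 0, 0, -6.5, 85.0], [35, -23, -8, 0, 0, -6.5, 85.0], [37, -18, -9, 0, 0, -7, 85.0], [39, -14, -8, 0, 0, -6.5, 85.0], [40, -9, -9, 0, 0, -6.5, 85.0], [42, -5, -8, 0, 0, -6.5, 85.0]]
[[41, 0, -9, 0, 0, -6.5, 85.0], [41, 4, -8, 0, 0, -6.5, 85.0], [35, -3, 0, 0, 0, -8.5, 85.0], [35, 3, 0, 0, 0, -8.5, 85.0], [34, 8, 0, 0, 0, -9, 85.0], [33, 13, 0, 0, 0, -8.5, 85.0], [31, 18, 0, 0, 0, -8.5, 85.0], [27, 22, 0, 0, 0, -8.5, 85.0]]
[[15, 34, 0, 0, 0, -9.5, 85.0], [9, 37, 0, 0, 0, -9.5, 85.0], [2, 37, 0, 0, 0, -10, 85.0], [-3, 38, 0, 0, 0, -9.5, 85.0], [-10, 36, 0, 0, 0, -9.5, 85.0]]
end [399.9 230.4 489.8] [ 3.1410e+00 -1.0000e-04  3.1356e+00]
```

Emit:
arm_command(deltas=[[25,-33,-9,0,0,-6.5,85],[29,-30,-8,0,0,-6.5,85],[32,-26,-9,0,0,-6.5,85],[35,-23,-8,0,0,-6.5,85],[37,-18,-9,0,0,-7,85],[39,-14,-8,0,0,-6.5,85],[40,-9,-9,0,0,-6.5,85],[42,-5,-8,0,0,-6.5,85]])

```text
time_s: 1.25
eef_pos: [268.4, -224.8, 473.1]
orientation: [3.141, 0.0, 1.175]
ft_force: [0.8, -0.2, 0.5]
gripper_width: 85.0
```

Emit:
arm_command(deltas=[[41,0,-9,0,0,-6.5,85],[41,4,-8,0,0,-6.5,85],[35,-3,0,0,0,-8.5,85],[35,3,0,0,0,-8.5,85],[34,8,0,0,0,-9,85],[33,13,0,0,0,-8.5,85],[31,18,0,0,0,-8.5,85],[27,22,0,0,0,-8.5,85]])

```text
time_s: 2.25
eef_pos: [320.2, 61.5, 489.8]
orientation: [3.141, 0.0, 2.303]
ft_force: [1.4, -0.2, 0.4]
gripper_width: 85.0
```

Emit:
arm_command(deltas=[[15,34,0,0,0,-9.5,85],[9,37,0,0,0,-9.5,85],[2,37,0,0,0,-10,85],[-3,38,0,0,0,-9.5,85],[-10,36,0,0,0,-9.5,85]])

```text
time_s: 2.88
eef_pos: [400.2, 231.6, 489.6]
orientation: [-3.142, -0.0, 3.141]
ft_force: [0.2, -0.6, 0.6]
gripper_width: 85.1
```

```bash
cat >> h.py <<'E'
from scipy.spatial.transform import Rotation as Ro
def wcam():
    s=env.observe();c=env.capture("wrist");return c["img"],(c["fx"],c["cx"],c["cy"],np.array(c["mount"],float)),(np.array(s["eef_pos"]),Ro.from_euler("xyz",s["orientation"]).as_matrix())
def wray(w,pose,uv):
    f,cx,cy,M=w;a=np.array([uv[0]-cx,uv[1]-cy]);r=np.hypot(*a);th=r/f
    d=np.r_[np.sin(th)*a/max(r,1e-9),np.cos(th)]
    return pose[0]+pose[1]@M[:3,3],pose[1]@M[:3,:3]@d
def wproj(w,pose,P):
    f,cx,cy,M=w;q=M[:3,:3].T@(pose[1].T@(np.array(P,float)-pose[0])-M[:3,3]);rr=np.hypot(q[0],q[1]);th=np.arctan2(rr,q[2]);return np.array([cx,cy])+f*th*q[:2]/rr
def wonz(w,pose,uv,z):
    o,d=wray(w,pose,uv);return o+d*(z-o[2])/d[2]
E
python3 - <<'E'
from h import *
import pickle
s=env.observe();print(s["time_s"],s["eef_pos"],s["orientation"],s["joint_positions"])
im,w,p=wcam();pickle.dump((w,p),open("w1.pkl","wb"));cv2.imwrite("pics/wrist1.png",im[:,:,::-1])
E
```

```text
2.875 [400.16735839 231.62278866 489.62328945] [-3.14152658e+00 -9.61847975e-06  3.14133641e+00] [ 4.23967849e-01  1.05543751e-01  1.75029205e+00 -5.86265022e-05
  1.28579282e+00 -1.14655575e+00]
```

View pics/wrist1.png

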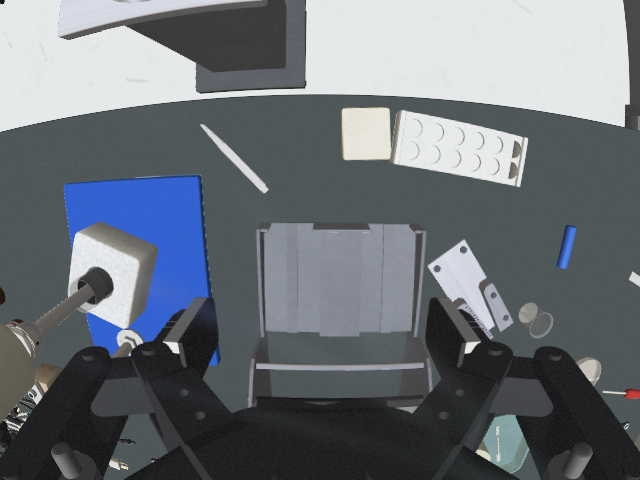

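The wrist view shows the trough front at about (258–425, 226), the gauge at (470,285), and the rack and block at the top, clear of the path. I'll zoom in.

Run:
```python
import cv2
im=cv2.imread("pics/wrist1.png");cv2.imwrite("pics/w1z.png",cv2.resize(im[210:350,245:525],(784,392),interpolation=cv2.INTER_CUBIC))
```

```text
(no output)
```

View pics/w1z.png

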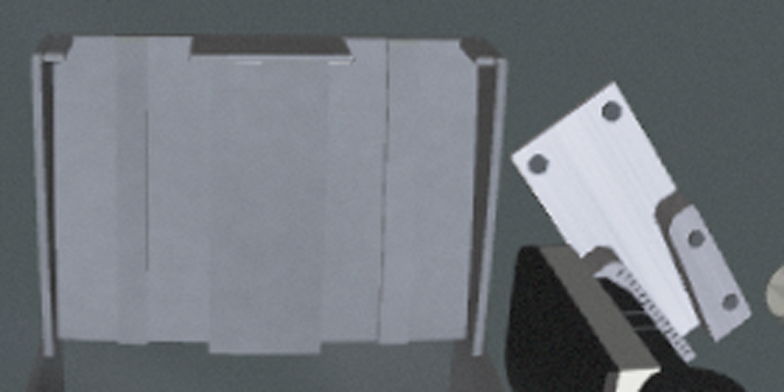

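Run:
```python
from h import *
import pickle
w,p=pickle.load(open("w1.pkl","rb"))
c=lambda u,v:(245+u/2.8,210+v/2.8)
for n,q,z in [("FRo",(34,55),42),("FLo",(506,62),42),("BRo",(44,355),42),("BLo",(481,355),42),("rib front R",(190,54),30),("rib front L",(354,60),30),("front lip R floor",(72,37),6),("L",(460,38),6),
 ("gA(-x,right)",(512,157),6),("gB",(614,82),6),("rail front outer left?",(693,205),26),("rail far outer",(750,315),26),("hole1",(538,163),6),("hole2",(611,111),6),("railhole1",(697,238),26),("railhole2",(731,302),26)]:
    print(n,wonz(w,p,c(*q),z).round(1))
```

```text
FRo [438.3 154.8  42. ]
FLo [441.5 354.7  42. ]
BRo [582.5 150.4  42. ]
BLo [585.  356.5  42. ]
rib front R [441.1 219.9  30. ]
rib front L [443.9 290.3  30. ]
front lip R floor [439.1 166.1   6. ]
L [439.7 342.5   6. ]
gA(-x,right) [497.8 372.2   6. ]
gB [460.7 421.    6. ]
rail front outer left? [517.4 463.3  26. ]
rail far outer [581.7 510.1  26. ]
hole1 [501.1 385.7   6. ]
hole2 [475.2 421.    6. ]
railhole1 [535.2 468.7  26. ]
railhole2 [573.  496.4  26. ]
```

Run:
```python
from plan import *
plan([(554.5,254,480,3.131,5),(554.5,254,405,3.131,4)],50)
```

```text
[[-31, 4, 2, 0, 0, 0, 50.0], [-30, 3, 2, 0, 0, 0.5, 50.0], [-31, 4, 2, 0, 0, 0, 50.0], [-31, 4, 2, 0, 0, 0.5, 50.0], [-30, 5, 1, 0, 0, 0, 50.0], [0, 0, 19, 0, 0, 0, 50.0], [0, 0, 19, 0, 0, 0, 50.0], [0, 0, 19, 0, 0, 0, 50.0]]
[[0, 0, 18, 0, 0, 0, 50.0]]
end [554.4 254.4 405.5] [3.1403e+00 4.0000e-04 3.1326e+00]
```

Emit:
arm_command(deltas=[[-31,4,2,0,0,0,50],[-30,3,2,0,0,0.5,50],[-31,4,2,0,0,0,50],[-31,4,2,0,0,0.5,50],[-30,5,1,0,0,0,50],[0,0,19,0,0,0,50],[0,0,19,0,0,0,50]])

```text
time_s: 3.8
eef_pos: [553.3, 248.3, 441.8]
orientation: [-3.142, -0.0, 3.118]
ft_force: [0.0, 0.5, 0.2]
gripper_width: 50.5
```

Run:
```python
from h import *
import pickle
s=env.observe();print(s["time_s"],s["eef_pos"],s["orientation"])
im,w,p=wcam();cv2.imwrite("pics/wrist2.png",im[:,:,::-1])
print(wproj(w,p,[554.5,254,241]), wproj(w,p,[p[0][0],p[0][1],p[0][2]-155]))
im,*k=cam("side");cv2.imwrite("pics/side2.png",cv2.resize(im[100:300,200:400,::-1],None,fx=3,fy=3,interpolation=cv2.INTER_CUBIC))
```

```text
3.8 [553.33452872 248.29981867 441.82403117] [-3.14152277e+00 -3.44997149e-04  3.11778158e+00]
[335.77103913 279.7728409 ] [325.0854584  322.15000429]
```

View pics/wrist2.png

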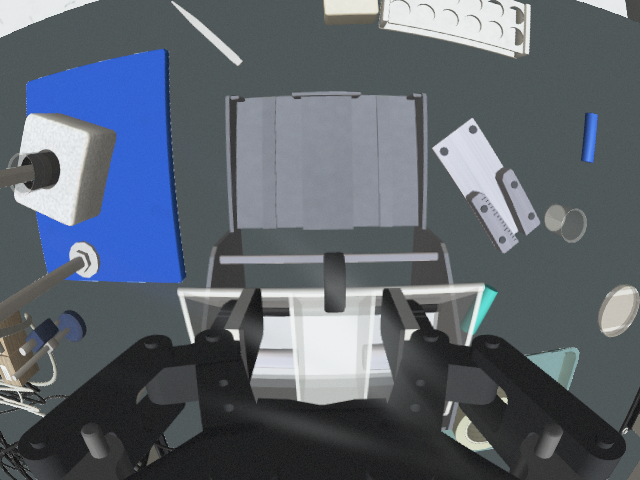

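View pics/side2.png

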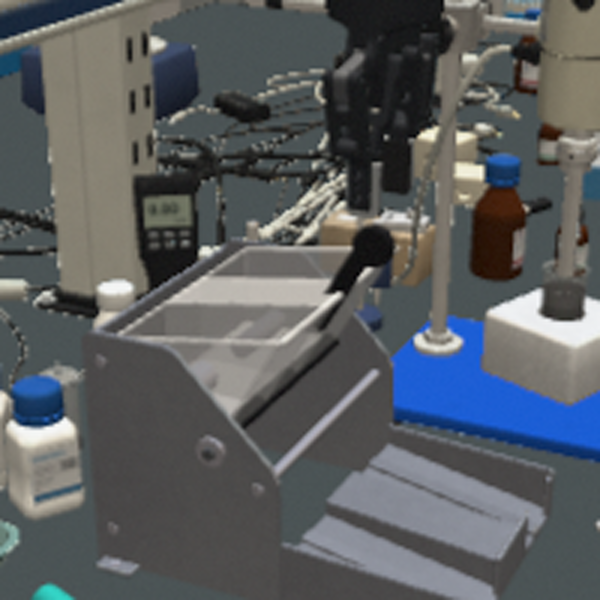

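Emit:
arm_command(deltas=[[-1,6,10,0,0,-0.5,50],[0,0,18,0,0,0,40],[0,0,17,0,0,0,30],[0,0,0,0,0,0,25]], grip_force=25)

```text
time_s: 4.4
eef_pos: [554.0, 254.2, 395.9]
orientation: [-3.141, -0.003, 3.127]
ft_force: [0.3, 0.8, 0.8]
gripper_width: 25.0
```

Emit:
arm_command(deltas=[[0,0,0,0,0,0,15],[0,0,0,0,0,0,5],[0,0,0,0,0,0,5],[0,0,0,0,0,0,5]])

```text
time_s: 4.9
eef_pos: [554.3, 254.3, 398.3]
orientation: [3.141, 0.001, 3.127]
ft_force: [-1.3, -0.9, 3.5]
gripper_width: 9.8
```

Run:
```python
import numpy as np
R=145.6;p0=np.arctan2(73,126);th=np.linspace(0,1.375,17);p=p0+th
X=np.round(R*(np.sin(p)-np.sin(p0)));Z=np.round(R*(np.cos(p0)-np.cos(p)))
print([[int(a),0,int(b),0,0,0,5] for a,b in zip(np.diff(X),np.diff(Z))])
```

```text
[[11, 0, 7, 0, 0, 0, 5], [9, 0, 7, 0, 0, 0, 5], [10, 0, 9, 0, 0, 0, 5], [8, 0, 9, 0, 0, 0, 5], [8, 0, 10, 0, 0, 0, 5], [7, 0, 10, 0, 0, 0, 5], [5, 0, 11, 0, 0, 0, 5], [5, 0, 12, 0, 0, 0, 5], [4, 0, 12, 0, 0, 0, 5], [3, 0, 12, 0, 0, 0, 5], [2, 0, 12, 0, 0, 0, 5], [1, 0, 13, 0, 0, 0, 5], [-1, 0, 12, 0, 0, 0, 5], [-1, 0, 13, 0, 0, 0, 5], [-3, 0, 12, 0, 0, 0, 5], [-3, 0, 12, 0, 0, 0, 5]]
```

Emit:
arm_command(deltas=[[11,0,7,0,0,0,5],[9,0,7,0,0,0,5],[10,0,9,0,0,0,5],[8,0,9,0,0,0,5],[8,0,10,0,0,0,5],[7,0,10,0,0,0,5],[5,0,11,0,0,0,5],[5,0,12,0,0,0,5]])

```text
time_s: 5.9
eef_pos: [490.6, 255.0, 322.2]
orientation: [-3.141, -0.001, 3.127]
ft_force: [-1.5, -5.0, 4.0]
gripper_width: 9.6
```

Emit:
arm_command(deltas=[[4,0,12,0,0,0,5],[3,0,12,0,0,0,5],[2,0,12,0,0,0,5],[1,0,13,0,0,0,5],[-1,0,12,0,0,0,5],[-1,0,13,0,0,0,5],[-3,0,12,0,0,0,5],[-3,0,12,0,0,0,5]])

```text
time_s: 6.9
eef_pos: [488.7, 255.1, 223.7]
orientation: [-3.141, -0.002, 3.127]
ft_force: [-1.0, -5.1, 1.1]
gripper_width: 9.3
```

Emit:
arm_command(deltas=[[0,0,0,0,0,0,5],[0,0,0,0,0,0,5],[0,0,0,0,0,0,5],[0,0,0,0,0,0,5],[0,0,0,0,0,0,5],[0,0,0,0,0,0,5],[0,0,0,0,0,0,5],[0,0,0,0,0,0,5]])

```text
time_s: 7.9
eef_pos: [488.6, 255.1, 224.1]
orientation: [-3.141, -0.002, 3.127]
ft_force: [-3.6, -4.3, -4.7]
gripper_width: 9.5
```

Run:
```python
from h import *
im,w,p=wcam();cv2.imwrite("pics/wrist3.png",im[:,:,::-1])
im,*k=cam("side");cv2.imwrite("pics/side3.png",cv2.resize(im[150:350,200:400,::-1],None,fx=3,fy=3,interpolation=cv2.INTER_CUBIC))
```

```text
(no output)
```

View pics/wrist3.png

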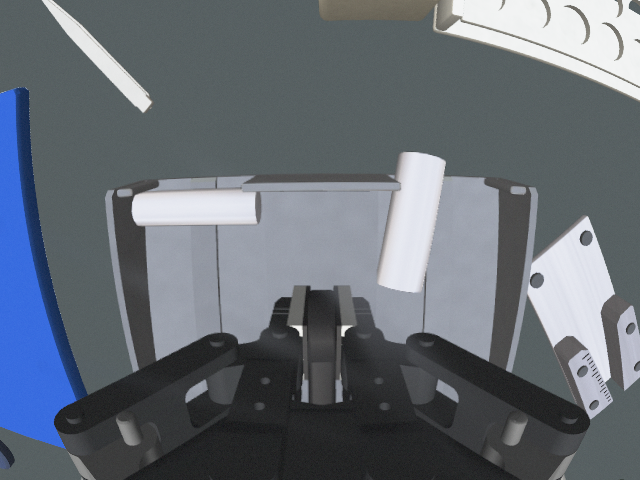

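View pics/side3.png

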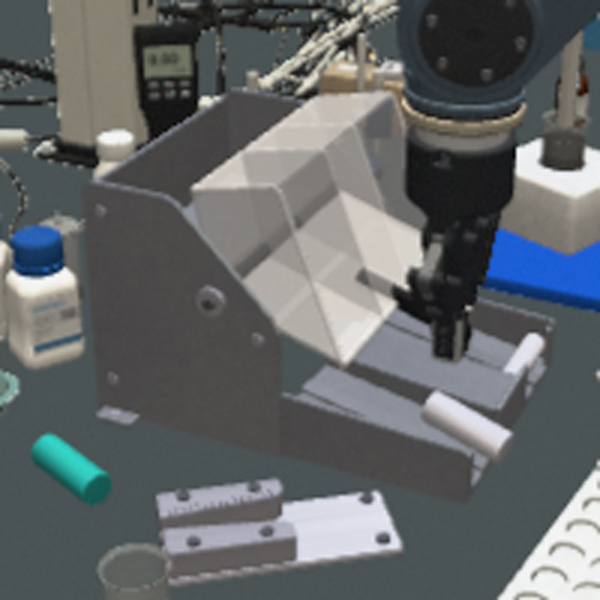

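The thin rod lies properly in the right lane, at (197,208) in the wrist view. The thick rod has slewed: it lies almost along x in the left lane, with its rear end towards the rib. Now I'll measure it.

Run:
```python
import cv2
im=cv2.imread("pics/wrist3.png");cv2.imwrite("pics/w3z.png",cv2.resize(im[140:340,340:540],(600,600),interpolation=cv2.INTER_CUBIC))
im=cv2.imread("pics/side3.png");cv2.imwrite("pics/s3z.png",cv2.resize(im[350:550,380:580],(600,600),interpolation=cv2.INTER_CUBIC))
```

```text
(no output)
```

View pics/w3z.png

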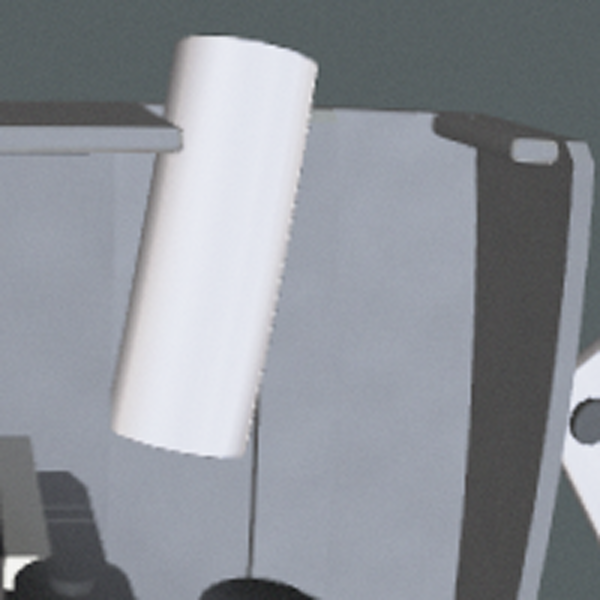

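View pics/s3z.png

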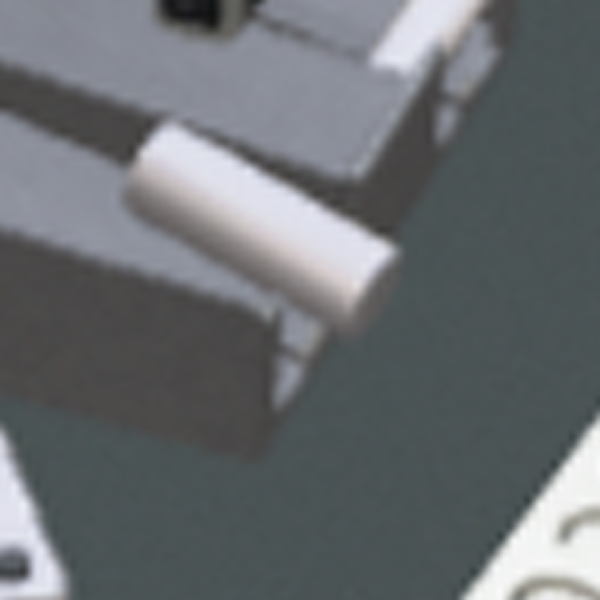

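Run:
```python
from h import *
s=env.observe();print(s["time_s"])
S=np.load("side.npz");ks=[S[i] for i in "KRt"]
import plant
c=env.capture("wrist");w=(c["fx"],c["cx"],c["cy"],np.array(c["mount"],float));p=(np.array(s["eef_pos"]),Ro.from_euler("xyz",s["orientation"]).as_matrix())
W=lambda u,v:(340+u/3-.33,140+v/3-.33)
C=lambda u,v:(200+(380+u/3)/3-.5,150+(350+v/3)/3-.5)
f=tri([wray(w,p,W(249,54)),ray(*ks,C(374,292))]);r=tri([wray(w,p,W(178,445)),ray(*ks,C(147,160))])
print("front",f.round(1),"rear",r.round(1),np.linalg.norm(f-r),"centre",((f+r)/2).round(1))
def unit(P):
    a=-.01;d=np.array(P)-[627,253.5,0];return np.array([np.cos(a)*d[0]+np.sin(a)*d[1],-np.sin(a)*d[0]+np.cos(a)*d[1],d[2]]).round(1)
print(unit(f),unit(r),unit((f+r)/2))
# thin rod
print("thin",unit(wonz(w,p,(197,208),18)))
```

```text
8.0
front [429.2 304.   15.6] rear [491.4 291.5  28.4] 64.65451748659855 centre [460.3 297.7  22. ]
[-198.3   48.5   15.6] [-136.    36.6   28.4] [-167.1   42.6   22. ]
thin [-173.9  -63.7   18. ]
```

The thick rod lies on the lane floor against the rib: centre at unit (-167, 43, 22), sloped like the floor, front end out through the opening. That meets step 1. Next I swing the bin back home along the reversed arc.

Emit:
arm_command(deltas=[[3,0,-12,0,0,0,5],[3,0,-12,0,0,0,5],[1,0,-13,0,0,0,5],[1,0,-12,0,0,0,5],[-1,0,-13,0,0,0,5],[-2,0,-12,0,0,0,5],[-3,0,-12,0,0,0,5],[-4,0,-12,0,0,0,5]])

```text
time_s: 9.05
eef_pos: [491.6, 254.9, 324.1]
orientation: [-3.141, 0.002, 3.127]
ft_force: [5.7, -6.4, -6.4]
gripper_width: 9.5
```

Emit:
arm_command(deltas=[[-5,0,-12,0,0,0,5],[-5,0,-11,0,0,0,5],[-7,0,-10,0,0,0,5],[-8,0,-10,0,0,0,5],[-8,0,-9,0,0,0,5],[-10,0,-9,0,0,0,5],[-9,0,-7,0,0,0,5],[-11,0,-7,0,0,0,5]])

```text
time_s: 10.05
eef_pos: [554.6, 254.3, 398.3]
orientation: [-3.142, -0.001, 3.127]
ft_force: [-9.7, -2.9, -16.9]
gripper_width: 9.5
```

Emit:
arm_command(deltas=[[-1,0,0,0,0,0,5],[-1,0,0,0,0,0,5],[0,0,0,0,0,0,5]])

```text
time_s: 10.42
eef_pos: [555.5, 254.5, 398.4]
orientation: [-3.141, -0.004, 3.127]
ft_force: [-14.9, -6.0, 6.1]
gripper_width: 9.4
```

Emit:
arm_command(deltas=[[0,0,0,0,0,0,40],[0,0,0,0,0,0,40],[0,0,-15,0,0,0,50],[0,0,-20,0,0,0,50],[20,0,-20,0,0,0,50],[45,0,0,0,0,0,50],[50,0,0,0,0,0,50],[50,0,0,0,0,0,50]])

```text
time_s: 11.42
eef_pos: [389.9, 256.7, 453.9]
orientation: [3.14, 0.001, 3.126]
ft_force: [0.5, 0.9, 0.2]
gripper_width: 50.0
```

Emit:
arm_command(deltas=[[40,20,40,0,0,0,50],[20,20,40,0,0,0,50],[0,15,40,0,0,0,50],[0,0,20,0,0,0,50],[0,0,0,0,0,0,50]])

```text
time_s: 12.05
eef_pos: [332.2, 312.8, 312.6]
orientation: [-3.141, -0.001, 3.127]
ft_force: [-0.2, 0.0, 0.0]
gripper_width: 50.2
```

Run:
```python
from h import *
import pickle
s=env.observe();print(s["time_s"],s["eef_pos"],s["orientation"])
im,w,p=wcam();pickle.dump((w,p),open("w4.pkl","wb"));cv2.imwrite("pics/wrist4.png",im[:,:,::-1])
im,*k=cam("side");cv2.imwrite("pics/side4.png",cv2.resize(im[150:350,200:400,::-1],None,fx=3,fy=3,interpolation=cv2.INTER_CUBIC))
```

```text
12.05 [332.18397779 312.84603479 312.58780981] [-3.14091690e+00 -1.02174411e-03  3.12700757e+00]
```

View pics/wrist4.png

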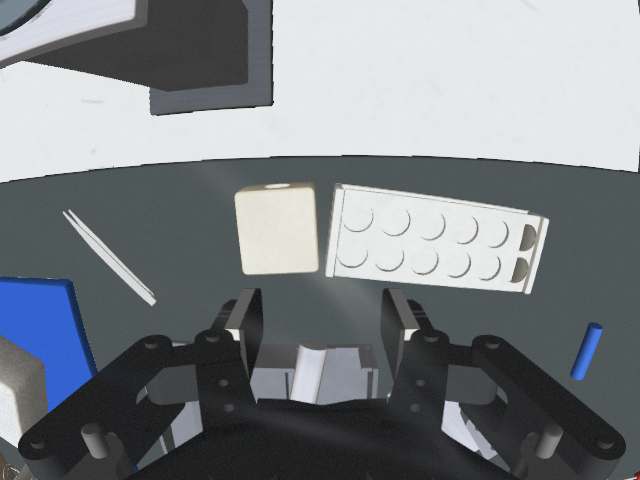

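View pics/side4.png

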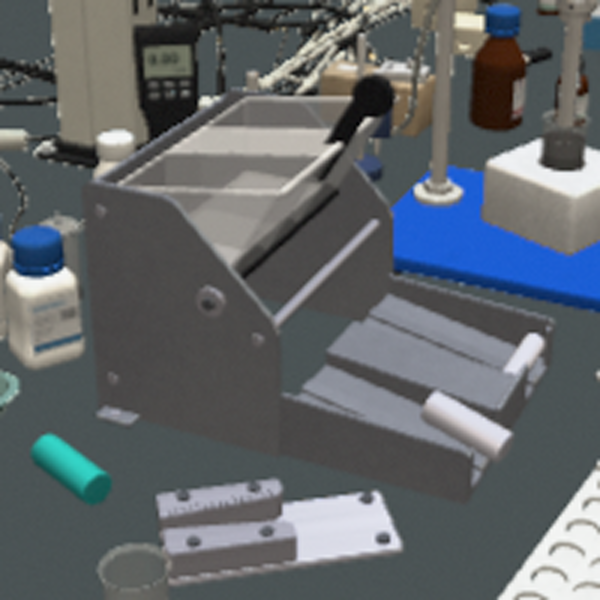

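The side view shows the bin back at its home position and the thick rod unmoved at (467,425). To check home, I'll compare the tab with the first picture.

Run:
```python
from h import *
a=cv2.imread("pics/side0.png");im,*k=cam("side");b=im[:,:,::-1].copy()
for i in (a,b):
    g=cv2.cvtColor(i,cv2.COLOR_BGR2GRAY)[165:200,305:335];m=(g<45);ys,xs=np.where(m);print(xs.mean()+305,ys.mean()+165,m.sum(),"disc top",ys.min()+165,xs.max()+305)
g=cv2.hconcat([cv2.resize(i[165:215,290:340],None,fx=7,fy=7,interpolation=cv2.INTER_NEAREST) for i in (a,b)]);cv2.imwrite("pics/cmp.png",g)
im,*k=cam("top");cv2.imwrite("pics/top4.png",cv2.resize(im[130:330,225:425,::-1],None,fx=3,fy=3,interpolation=cv2.INTER_CUBIC))
```

```text
321.5894308943089 185.3861788617886 246 disc top 165 330
321.5469387755102 185.37142857142857 245 disc top 165 330
```

View pics/cmp.png

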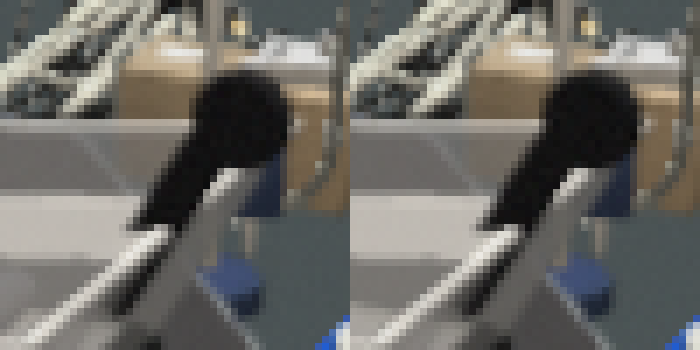

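View pics/top4.png

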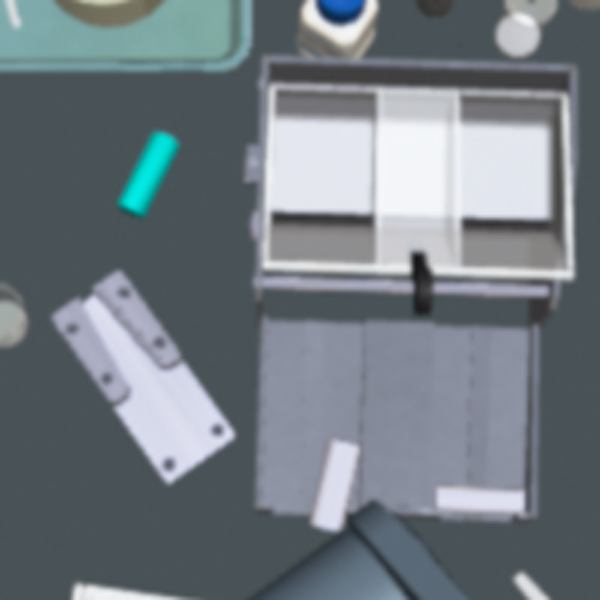

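The tab is where it was at the start, so the bin is home. The top view agrees on the rod: front end (327,529), rear end (344,443). I'll cross-check the position, then move above the front end.

Run:
```python
from plan import *
T=np.load("top.npz");S=np.load("side.npz");k=[T[i] for i in "KRt"];ks=[S[i] for i in "KRt"]
c=lambda u,v:((u+1)/3-.33+225,(v+1)/3-.33+130)
f=onz(*k,c(327,529),16);r=onz(*k,c(344,443),28);print(f.round(1),r.round(1),np.arctan2(r[1]-f[1],r[0]-f[0]))
# wrist-based front end (429.2,304), yaw -.198 -> tool yaw pi-.2
plan([(375,303,300,2.95,4)],50,q=1)
```

```text
[423.8 302.4  16. ] [485.6 291.5  28. ] -0.17373498937112256
[[-11, -2, 4, 0, 0, 2.5, 50.0], [-10, -2, 3, 0, 0, 2.5, 50.0], [-11, -1, 4, 0, 0, 2.5, 50.0], [-11, -1, 3, 0, 0, 2.5, 50.0]]
end [374.9 303.3 300.1] [3.1398e+00 1.5000e-03 2.9520e+00]
```

Emit:
arm_command(deltas=[[-22,-2,10,0,0,2.5,50],[-24,-2,12,0,0,2.5,50],[-24,1,13,0,0,2.5,50],[-24,5,13,0,0,2.5,50],[0,0,0,0,0,0,50]])

```text
time_s: 12.88
eef_pos: [427.4, 306.7, 264.9]
orientation: [3.141, 0.001, 2.951]
ft_force: [0.8, 0.1, 0.5]
gripper_width: 50.2
```

Run:
```python
from h import *
import pickle
s=env.observe();print(s["time_s"],s["eef_pos"],s["orientation"])
im,w,p=wcam();pickle.dump((w,p),open("w5.pkl","wb"));cv2.imwrite("pics/wrist5.png",im[:,:,::-1])
cv2.imwrite("pics/w5z.png",cv2.resize(im[200:400,220:420,::-1],(600,600),interpolation=cv2.INTER_CUBIC))
```

```text
12.875 [427.44727974 306.73171409 264.89374829] [3.14112619e+00 5.02816699e-04 2.95091978e+00]
```

View pics/wrist5.png

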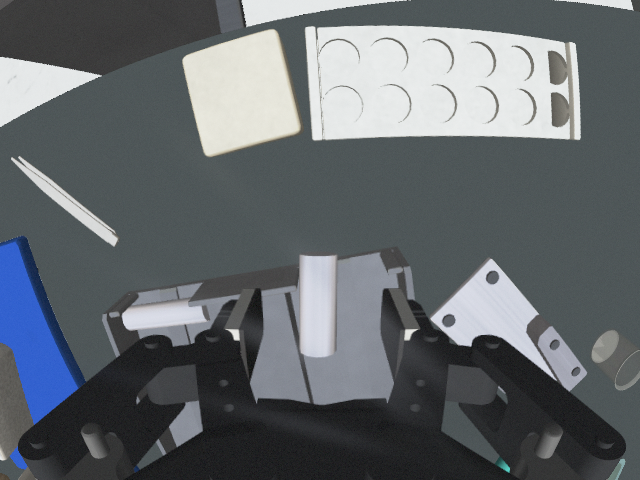

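View pics/w5z.png

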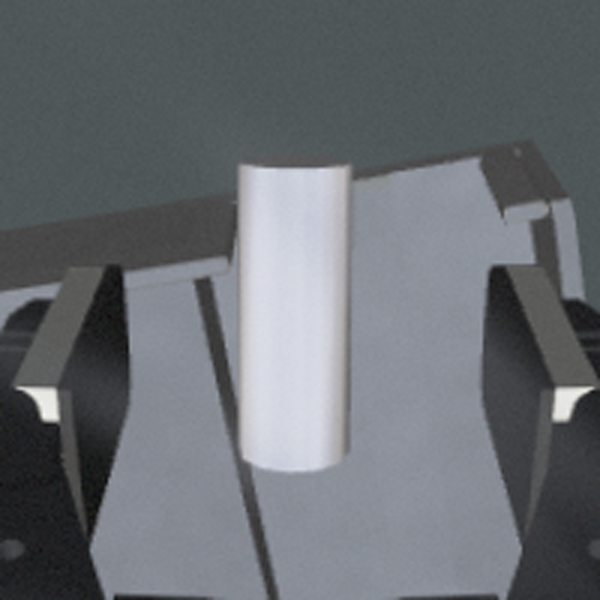

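Run:
```python
from h import *
import pickle
w,p=pickle.load(open("w5.pkl","rb"))
W=lambda u,v:(220+u/3-.33,200+v/3-.33)
for n,q,z in [("front top edge",(296,165),27),("front",(296,165),16),("rear",(294,470),28),("stubR corner",(230,262),38),("stub L",(505,210),38),("ribtop front",(205,280),30)]:
    P=wonz(w,p,W(*q),z);print(n,P.round(1),"tool",(p[1].T@(P-p[0])).round(1))
```

```text
front top edge [427.3 303.9  27. ] tool [ -0.3  -2.9 237.9]
front [430.9 303.1  16. ] tool [ -3.9  -3.  248.9]
rear [496.6 289.7  28. ] tool [-71.   -3.7 236.9]
stubR corner [440.7 288.4  38. ] tool [-16.3 -15.6 226.9]
stub L [440.4 342.   38. ] tool [ -5.9  37.  226.9]
ribtop front [446.8 281.3  30. ] tool [-23.7 -21.4 234.9]
```

Emit:
arm_command(deltas=[[0.5,-3,18,0,0,0,50],[0,0,24,0,0,0,50],[0,0,24,0,0,0,50],[0,0,16,0,0,0,50],[0,0,6,0,0,0,50],[0,0,0,0,0,0,50]], grip_force=40)

```text
time_s: 13.68
eef_pos: [425.3, 304.2, 177.1]
orientation: [3.141, 0.0, 2.953]
ft_force: [0.5, -0.3, 0.4]
gripper_width: 50.1
```

Emit:
arm_command(deltas=[[0,0,0,0,0,0,35],[0,0,0,0,0,0,20],[0,0,0,0,0,0,18],[0,0,0,0,0,0,18]])

```text
time_s: 14.18
eef_pos: [425.4, 305.0, 178.4]
orientation: [3.139, 0.002, 2.953]
ft_force: [-6.7, 6.9, 12.3]
gripper_width: 21.7
```

Run:
```python
from h import *
s=env.observe();print(s["time_s"],s["eef_pos"],s["orientation"],s["ft_force"],s["gripper_width"])
im,w,p=wcam();cv2.imwrite("pics/w6z.png",cv2.resize(im[200:400,220:420,::-1],(600,600),interpolation=cv2.INTER_CUBIC))
im,*k=cam("side");cv2.imwrite("pics/side6.png",cv2.resize(im[220:360,270:410,::-1],(588,588),interpolation=cv2.INTER_CUBIC))
```

```text
14.175 [425.3701481  304.98991461 178.3615721 ] [3.13923115e+00 1.52959036e-03 2.95311785e+00] [-6.69376257  6.85075171 12.27839178] 21.689765009541624
```

View pics/w6z.png

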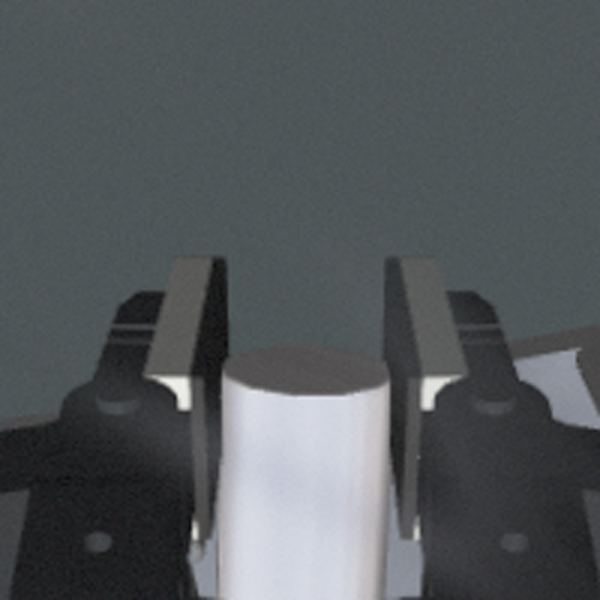

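View pics/side6.png

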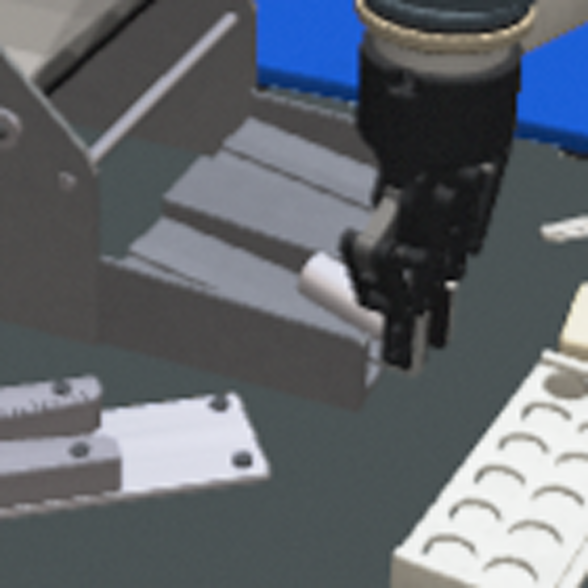

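The rod's end sits between the pads, with only the rear half overlapping, as intended. I'll pull it forward a little and regrip.

Emit:
arm_command(deltas=[[2,0,0,0,0,0,18],[4,0,0,0,0,0,18],[4,0,0,0,0,0,18],[4,0,0,0,0,0,18],[0,0,0,0,0,0,18]])

```text
time_s: 14.9
eef_pos: [411.5, 307.4, 177.1]
orientation: [3.14, 0.001, 2.952]
ft_force: [-1.3, 9.4, -1.5]
gripper_width: 21.8
```

Run:
```python
from h import *
s=env.observe();print(s["time_s"],s["eef_pos"],s["orientation"],s["ft_force"],s["gripper_width"])
im,w,p=wcam();cv2.imwrite("pics/w7z.png",cv2.resize(im[200:400,220:420,::-1],(600,600),interpolation=cv2.INTER_CUBIC))
im,*k=cam("side");cv2.imwrite("pics/side7.png",cv2.resize(im[220:360,270:410,::-1],(588,588),interpolation=cv2.INTER_CUBIC))
```

```text
14.9 [411.45167706 307.39759329 177.14433721] [3.13965926e+00 1.02816269e-03 2.95237487e+00] [-1.30552642  9.42260306 -1.52785395] 21.797343013210405
```

View pics/w7z.png

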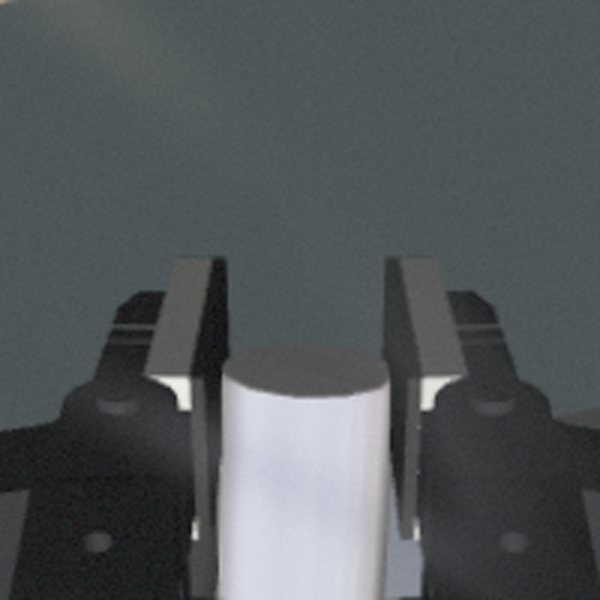

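View pics/side7.png

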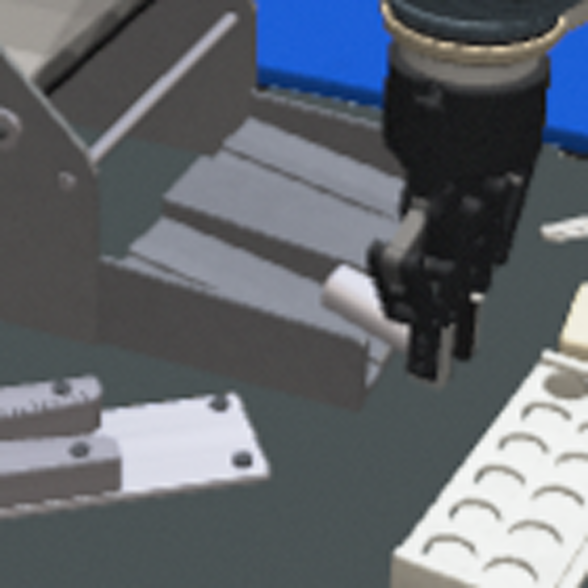

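The rod came along with no slip. Release, advance and regrip at full pad width.

Emit:
arm_command(deltas=[[0,0,0,0,0,0,32],[0,0,0,0,0,0,36],[-6,0,0,0,0,0,36],[-7,0,0,0,0,0,36],[0,0,0,0,0,0,36]])

```text
time_s: 15.62
eef_pos: [424.5, 304.1, 176.6]
orientation: [-3.141, -0.001, 2.952]
ft_force: [-5.2, 1.9, 2.6]
gripper_width: 36.0
```

Run:
```python
from h import *
s=env.observe();print(s["time_s"],s["eef_pos"],s["orientation"],s["ft_force"],s["gripper_width"])
im,w,p=wcam();cv2.imwrite("pics/w8z.png",cv2.resize(im[200:400,220:420,::-1],(600,600),interpolation=cv2.INTER_CUBIC))
```

```text
15.625 [424.46196119 304.10820068 176.59239113] [-3.14096595e+00 -1.44515384e-03  2.95181595e+00] [-5.17453545  1.90589099  2.59084387] 35.96306706439412
```

View pics/w8z.png

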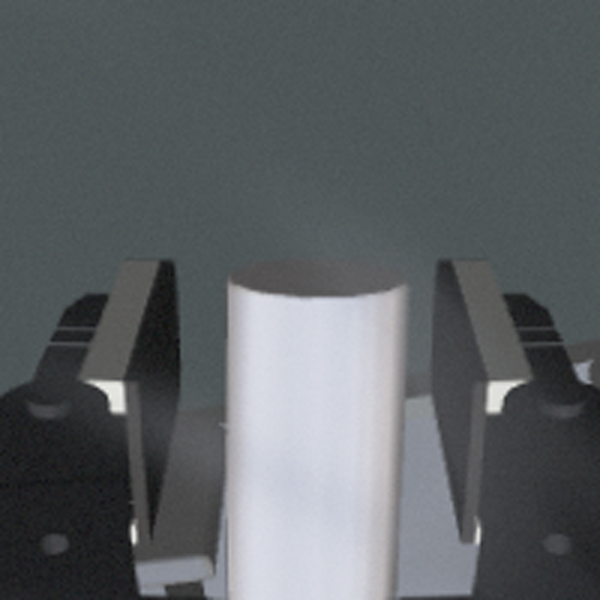

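Emit:
arm_command(deltas=[[1,1,0,0,0,0,28],[0,0,0,0,0,0,18],[0,0,0,0,0,0,18],[0,0,0,0,0,0,18]], grip_force=50)

```text
time_s: 16.18
eef_pos: [423.6, 305.4, 176.8]
orientation: [3.141, 0.0, 2.952]
ft_force: [-0.2, 1.8, 3.8]
gripper_width: 22.0
```

Emit:
arm_command(deltas=[[1,0,-3,0,0,0,18],[2,0,-8,0,0,0,18],[3,0,-15,0,0,0,18],[0,0,-20,0,0,0,18],[0,0,-20,0,0,0,18],[0,0,-10,0,0,0,18],[0,0,0,0,0,0,18]])

```text
time_s: 17.05
eef_pos: [417.6, 306.6, 253.4]
orientation: [3.141, 0.001, 2.952]
ft_force: [0.1, 1.1, -0.7]
gripper_width: 22.1
```

Run:
```python
from h import *
import pickle
s=env.observe();print(s["time_s"],s["eef_pos"],s["orientation"],s["ft_force"],s["gripper_width"])
im,w,p=wcam();pickle.dump((w,p),open("w9.pkl","wb"));cv2.imwrite("pics/wrist9.png",im[:,:,::-1])
im,*k=cam("side");cv2.imwrite("pics/side9.png",cv2.resize(im[200:360,250:410,::-1],(640,640)[:2],interpolation=cv2.INTER_CUBIC)[:600])
```

```text
17.05 [417.57610371 306.55581919 253.44631032] [3.14081442e+00 9.59722635e-04 2.95238429e+00] [ 0.13131697  1.06474712 -0.68932346] 22.105858381976354
```

View pics/wrist9.png

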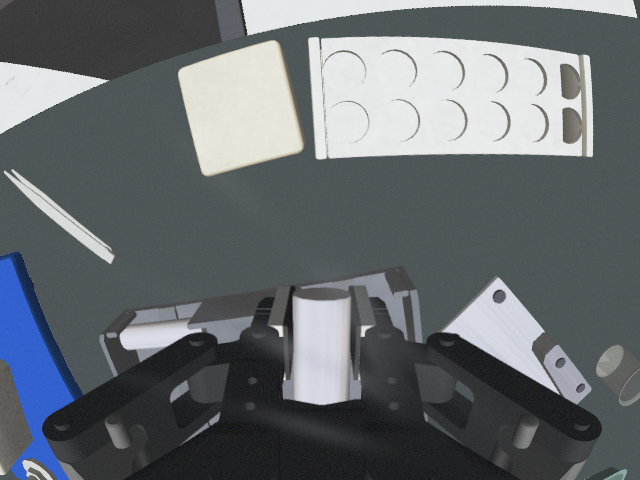

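View pics/side9.png

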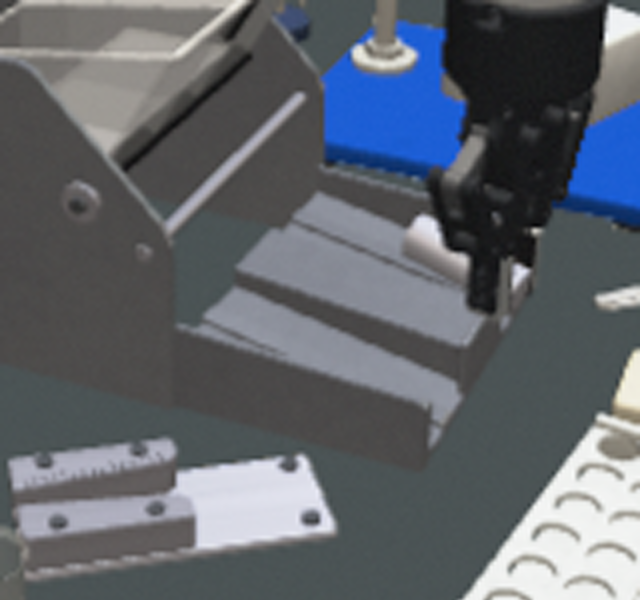

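The rod is lifted cleanly, still sloping about 11°. Next I measure the gauge precisely from the earlier overhead wrist picture (wrist2), where it is fully visible.

Run:
```python
import cv2
im=cv2.imread("pics/wrist2.png");cv2.imwrite("pics/w2g.png",cv2.resize(im[105:265,420:560],(700,800)[:2],interpolation=cv2.INTER_CUBIC)[:600]);
cv2.imwrite("pics/w2h.png",cv2.resize(im[160:260,455:555],(600,600),interpolation=cv2.INTER_CUBIC))
```

```text
(no output)
```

View pics/w2g.png

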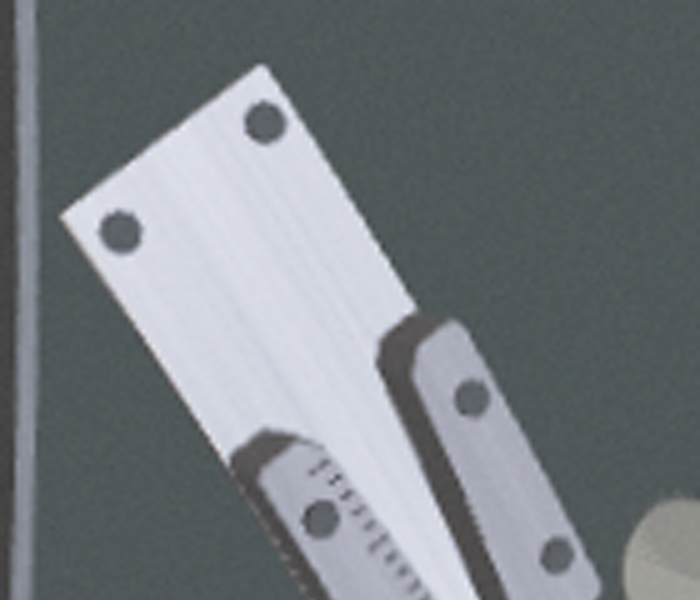

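View pics/w2h.png

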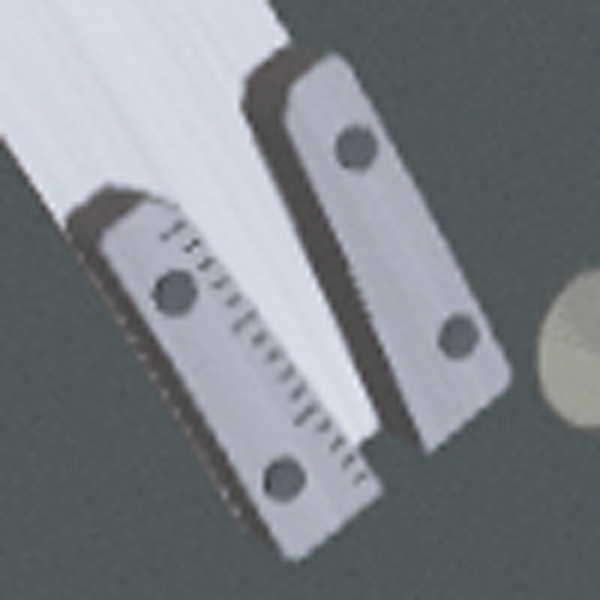

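Run:
```python
from h import *
import pickle
w,_=pickle.load(open("w1.pkl","rb"))
p=(np.array([553.3345,248.2998,441.824]),Ro.from_euler("xyz",[-3.14152,-.000345,3.11778]).as_matrix())
A=lambda u,v:(420+(u+.5)/5-.5,105+(v+.5)/5-.5)
B=lambda u,v:(455+(u+.5)/6-.5,160+(v+.5)/6-.5)
P={n:wonz(w,p,q,z) for n,q,z in [("fr",A(62,215),6),("fl",A(265,64),6),("hr",A(121,233),6),("hl",A(265,123),6),
("rr1",B(176,292),26),("rr2",B(285,479),26),("rl1",B(356,148),26),("rl2",B(459,335),26),("br",B(295,560),26),("bl",B(512,378),26)]}
for n in P:print(n,P[n].round(1))
fm=(P["fr"]+P["fl"])/2;bm=(P["br"]+P["bl"])/2
m1=(P["rr1"]+P["rl1"])/2;m2=(P["rr2"]+P["rl2"])/2;hm=(P["hr"]+P["hl"])/2
for a in (fm,hm,m1,m2,bm):print(a.round(1))
d=bm-fm;print(np.hypot(*d[:2]),np.arctan2(d[1],d[0]))
for a,b in [("fr","fl"),("hr","hl"),("rr1","rl1"),("rr2","rl2"),("br","bl")]:
    e=P[b]-P[a];print(a,np.hypot(*e[:2]).round(1),np.arctan2(-e[0],e[1]).round(4))
for a,b in [("rr1","rr2"),("rl1","rl2")]:
    e=P[b]-P[a];print(a,np.hypot(*e[:2]).round(1),np.arctan2(e[1],e[0]).round(4))
```

```text
fr [496.8 371.6   6. ]
fl [460.3 421.    6. ]
hr [500.5 385.7   6. ]
hl [474. 421.   6.]
rr1 [562.4 430.1  26. ]
rr2 [599.7 457.9  26. ]
rl1 [534.2 467.8  26. ]
rl2 [570.9 495.8  26. ]
br [616.5 462.3  26. ]
bl [579.8 510.2  26. ]
[478.6 396.3   6. ]
[487.3 403.3   6. ]
[548.3 449.   26. ]
[585.3 476.8  26. ]
[598.2 486.2  26. ]
149.65568334690326 0.6449752116985672
fr 61.4 0.6358
hr 44.2 0.6444
rr1 47.0 0.6416
rr2 47.6 0.6484
br 60.3 0.6529
rr1 46.5 0.6397
rl1 46.1 0.651
```

```bash
cat > plan2.py <<'E'
from h import *
from scipy.spatial.transform import Slerp
O=np.array([538.4,441.3,0]);GY=0.645
def G(x,y,z): 
    c,s=np.cos(GY),np.sin(GY);return O+np.array([c*x-s*y,s*x+c*y,z])
def toolR(yaw,tilt_deg): return Ro.from_euler("xyz",[np.pi,0,yaw])*Ro.from_rotvec([0,np.radians(tilt_deg),0])
def plan2(wps,ws):
    s=env.observe();p=np.array(s["eef_pos"],float);R=Ro.from_euler("xyz",s["orientation"]);rows=[]
    for (tp,tR,n) in wps:
        sl=Slerp([0,1],Ro.concatenate([R,tR]));p0=p.copy()
        for i in range(1,n+1):
            d=np.round(R.inv().apply(p0+(tp-p0)*i/n-p)*2)/2
            rv=np.round(np.degrees((R.inv()*sl(i/n)).as_rotvec())*2)/2
            p=p+R.apply(d);R=R*Ro.from_rotvec(np.radians(rv));rows.append([*d,*rv,ws])
    for i in range(0,len(rows),8):print("["+", ".join("["+", ".join(f"{v+0:g}" for v in r)+"]" for r in rows[i:i+8])+"]")
    print("end",p.round(1),R.as_euler("xyz").round(4))
E
python3 - <<'E'
from plan2 import *
R0=toolR(0.645+np.pi,0);R1=toolR(0.645+np.pi,11.5)
gp=G(-52,0,18+40);t=gp-R1.apply([0,0,160])
gpa=gp+[0,0,30];ta=gpa-R1.apply([0,0,160])
print(gp,t,R1.as_euler("xyz"))
plan2([(ta,R1,7),(t,R1,2)],18)
E
```

```text
[496.84681212 410.0376812   58.        ] [522.33719131 429.21523174 214.78795274] [-3.14159265 -0.20071286 -2.49659265]
[[-11.5, 20, 1, 0.5, 1.5, -7, 18], [-13.5, 18.5, 0.5, 1, 1.5, -6.5, 18], [-16, 17, 0, 0.5, 1.5, -7, 18], [-18, 14.5, -0.5, 0.5, 1.5, -6.5, 18], [-19, 13, -1.5, 1, 1.5, -7, 18], [-20.5, 10, -2, 0.5, 2, -7, 18], [-22, 7.5, -3, 0.5, 1.5, -6.5, 18], [-3, 0, 14.5, 0, 0, 0, 18]]
[[-3, 0, 15, 0, 0, 0, 18]]
end [522.4 429.2 214.7] [ 3.1379 -0.2039 -2.499 ]
```

Emit:
arm_command(deltas=[[-11.5,20,1,0.5,1.5,-7,18],[-13.5,18.5,0.5,1,1.5,-6.5,18],[-16,17,0,0.5,1.5,-7,18],[-18,14.5,-0.5,0.5,1.5,-6.5,18],[-19,13,-1.5,1,1.5,-7,18],[-20.5,10,-2,0.5,2,-7,18],[-22,7.5,-3,0.5,1.5,-6.5,18],[-3,0,14.5,0,0,0,18]])

```text
time_s: 18.15
eef_pos: [523.2, 430.0, 229.5]
orientation: [3.138, -0.202, -2.499]
ft_force: [0.7, 1.3, -1.2]
gripper_width: 22.2
```

Emit:
arm_command(deltas=[[-3,0,15,0,0,0,18],[0,0,0,0,0,0,18]])

```text
time_s: 18.4
eef_pos: [521.8, 428.6, 212.9]
orientation: [3.138, -0.207, -2.5]
ft_force: [-0.0, 0.6, -1.0]
gripper_width: 22.5
```

Run:
```python
from h import *
import pickle
s=env.observe();print(s["time_s"],s["eef_pos"],s["orientation"],s["ft_force"],s["gripper_width"])
im,w,p=wcam();pickle.dump((w,p),open("w10.pkl","wb"));cv2.imwrite("pics/wrist10.png",im[:,:,::-1])
im,*k=cam("side");cv2.imwrite("pics/side10.png",cv2.resize(im[230:360,230:360,::-1],(598,598),interpolation=cv2.INTER_CUBIC))
im,*k=cam("top");cv2.imwrite("pics/top10.png",cv2.resize(im[190:310,215:335,::-1],(600,600),interpolation=cv2.INTER_CUBIC))
```

```text
18.4 [521.8087694  428.55715167 212.93604186] [ 3.1380441  -0.20706554 -2.50046986] [-0.04333068  0.57595939 -0.95814469] 22.531475958766897
```

View pics/wrist10.png

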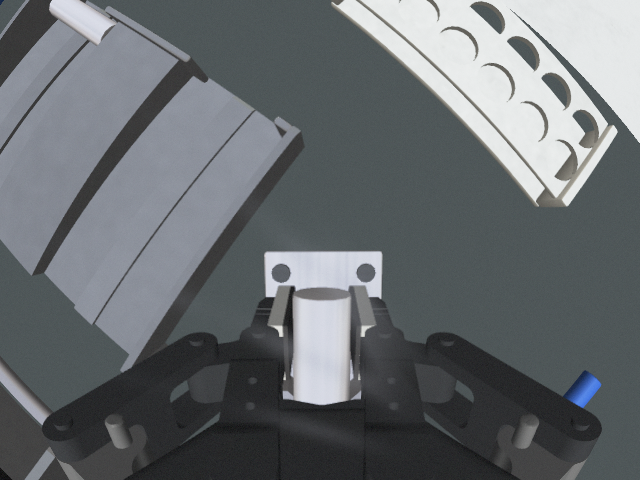

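View pics/side10.png

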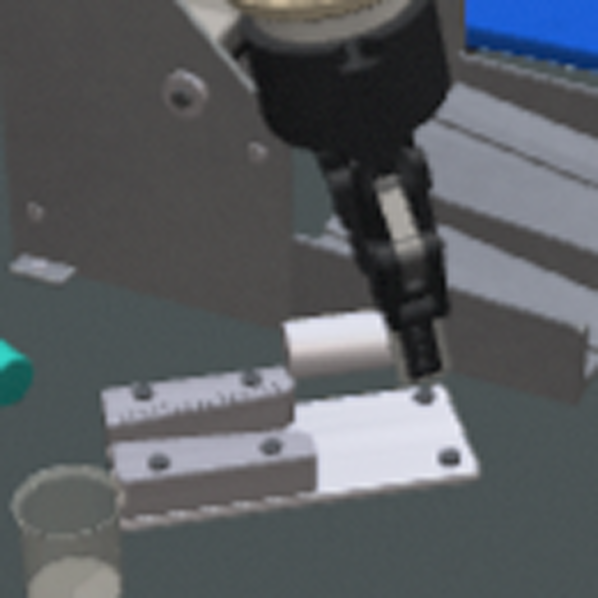

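View pics/top10.png

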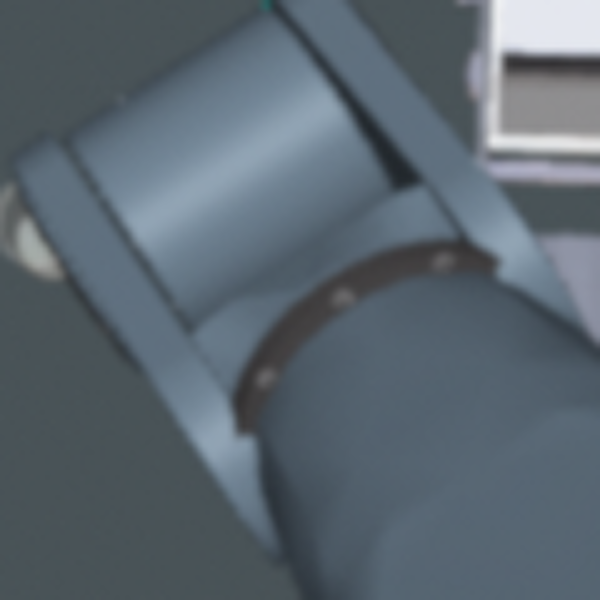

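```bash
cat >> plan2.py <<'E'
def inG(P):
    c,s=np.cos(GY),np.sin(GY);d=np.array(P)-O;return np.array([c*d[0]+s*d[1],-s*d[0]+c*d[1],d[2]]).round(1)
E
python3 - <<'E'
from plan2 import *
import pickle
w,p=pickle.load(open("w10.pkl","rb"))
for n,q,z in [("fl",(382.5,251.5),6),("fr",(265,252.5),6),("hl",(366,273),6),("hr",(281,273),6),("rod trailing top",(322,289),70),("rod trail mid",(322,294),58),("rod fwd",(322,395),70)]:
    P=wonz(w,p,q,z);print(n,inG(P),"tool",(p[1].T@(P-p[0])).round(1))
print("gp",inG(p[0]+p[1]@[0,0,160]))
S=np.load("side.npz");ks=[S[i] for i in "KRt"]
C=lambda u,v:(230+u/4.6-.5,230+v/4.6-.5)
# lead end: centre approx (290,345)
o,d=ray(*ks,C(290,346))
# intersect with gauge y=0 plane
n=np.array([-np.sin(GY),np.cos(GY),0]);t=n@(O-o)/(n@d);print("lead",inG(o+t*d))
E
```

```text
fl [-75.2  30.9   6. ] tool [ 10.7  30.2 213.8]
fr [-75.1 -30.7   6. ] tool [ 10.4 -31.5 213.5]
hl [-63.9  22.3   6. ] tool [ -0.4  21.6 211.4]
hr [-64.2 -22.4   6. ] tool [-2.000e-01 -2.310e+01  2.113e+02]
rod trailing top [-68.7  -1.2  70. ] tool [ 17.4  -1.7 149.7]
rod trail mid [-64.3  -1.2  58. ] tool [ 10.6  -1.7 160.5]
rod fwd [-27.   -1.4  70. ] tool [-23.4  -1.8 141.1]
gp [-53.8   0.5  56.4]
lead [-1.4 -0.  56.1]
```

Run:
```python
from plan2 import *
s=env.observe();R=toolR(GY+np.pi,12)
f=lambda x,y,z:G(x,y,z)-R.apply([0,0,160])
plan2([(f(-61,1.7,45),R,2),(f(-61,1.7,26),R,2),(f(-61,1.7,22),R,2)],18)
```

```text
[[2.5, 1, 7.5, 0, 0, 0, 18], [2.5, 1, 8, 0, 0.5, 0, 18], [-2, 0, 9, 0, 0, 0, 18], [-2, -0.5, 9.5, 0, 0, 0, 18], [-0.5, 0, 2, 0, 0, 0, 18], [-0.5, 0, 2, 0, 0, 0, 18]]
end [515.3 425.8 178.3] [ 3.138  -0.2116 -2.4997]
```

Emit:
arm_command(deltas=[[2.5,1,7.5,0,0,0,18],[2.5,0.5,8,0,0,0,18],[-2,0,9,0,0,0,18],[-2,0,9.5,0,0,0,18],[-0.5,0,2,0,0,0,18],[-0.5,0,2,0,0,0,18],[0,0,0,0,0,0,18]])

```text
time_s: 19.42
eef_pos: [515.6, 426.2, 178.0]
orientation: [3.138, -0.203, -2.499]
ft_force: [-0.2, -0.5, -1.0]
gripper_width: 21.9
```

Run:
```python
from plan2 import *
s=env.observe();p=(np.array(s["eef_pos"]),Ro.from_euler("xyz",s["orientation"]).as_matrix())
print(s["time_s"],s["ft_force"],"gp",inG(p[0]+p[1]@[0,0,160]),"tip",inG(p[0]+p[1]@[0,0,173]),s["orientation"])
im,*k=cam("side");cv2.imwrite("pics/side11.png",cv2.resize(im[230:360,230:360,::-1],(598,598),interpolation=cv2.INTER_CUBIC))
```

```text
19.425 [-0.2139547  -0.5178576  -0.97691113] gp [-59.6   2.3  21.3] tip [-62.2   2.3   8.6] [ 3.13793221 -0.20307013 -2.49893667]
```

View pics/side11.png

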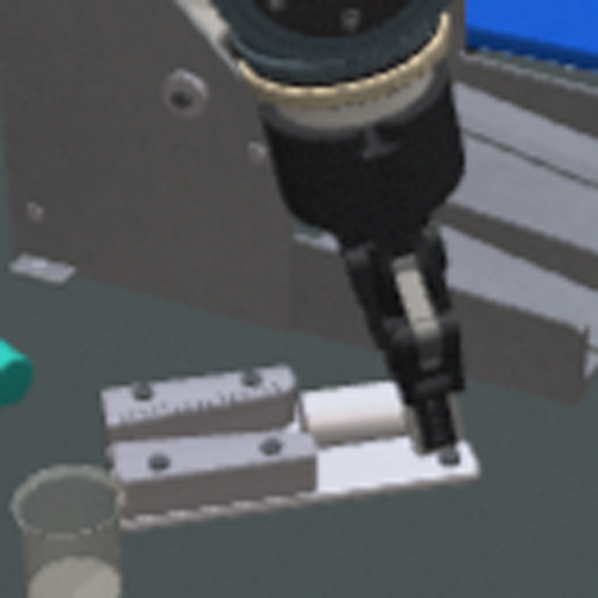

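Emit:
arm_command(deltas=[[-4,-0.5,-0.5,0,0,0,18],[-4,0,-0.5,0,0,0,18],[-4,0,-0.5,0,0,0,18],[0,0,0,0,0,0,18]])

```text
time_s: 19.98
eef_pos: [525.7, 433.1, 177.5]
orientation: [3.138, -0.203, -2.499]
ft_force: [-1.2, -2.1, 4.5]
gripper_width: 22.2
```

Run:
```python
from plan2 import *
s=env.observe();p=(np.array(s["eef_pos"]),Ro.from_euler("xyz",s["orientation"]).as_matrix())
print(s["time_s"],s["ft_force"],"gp",inG(p[0]+p[1]@[0,0,160]),"tip",inG(p[0]+p[1]@[0,0,173]),s["orientation"])
```

```text
19.975 [-1.15655246 -2.11219924  4.46152643] gp [-47.3   1.8  20.8] tip [-50.    1.8   8. ] [ 3.13791952 -0.20344852 -2.49897447]
```

Contact is light and the leading end is in the flare. I'll release so the rod settles flat, then regrip and push.

Emit:
arm_command(deltas=[[0,0,0,0,0,0,26],[0,0,0,0,0,0,30],[0,0,0,0,0,0,30],[0,0,0,0,0,0,20],[0,0,0,0,0,0,18],[0,0,0,0,0,0,18]])

```text
time_s: 20.72
eef_pos: [525.7, 433.0, 177.5]
orientation: [3.138, -0.203, -2.499]
ft_force: [1.2, -1.0, 5.7]
gripper_width: 22.2
```

Emit:
arm_command(deltas=[[-3,0,-0.5,0,0,0,18],[-3,0,-0.5,0,0,0,18],[-2,0,-0.5,0,0,0,18]])

```text
time_s: 21.1
eef_pos: [531.6, 437.6, 177.3]
orientation: [3.138, -0.206, -2.499]
ft_force: [-6.7, -4.7, 11.4]
gripper_width: 22.2
```

```bash
cat > st.py <<'E'
from plan2 import *
s=env.observe();p=(np.array(s["eef_pos"]),Ro.from_euler("xyz",s["orientation"]).as_matrix())
f=np.array(s["ft_force"]);c,q=np.cos(GY),np.sin(GY)
print(s["time_s"],"F gauge",[(f[0]*c+f[1]*q).round(1),(-q*f[0]+c*f[1]).round(1),f[2].round(1)],"gp",inG(p[0]+p[1]@[0,0,160]),s["gripper_width"])
E
python3 st.py
python3 - <<'E'
from h import *
im,*k=cam("side");cv2.imwrite("pics/side12.png",cv2.resize(im[230:360,230:360,::-1],(598,598),interpolation=cv2.INTER_CUBIC))
im,w,p=wcam();cv2.imwrite("pics/wrist12.png",im[:,:,::-1])
E
```

```text
21.1 F gauge [np.float64(-8.1), np.float64(0.3), np.float64(11.4)] gp [-40.4   1.8  20.7] 22.16224178412479
```

View pics/side12.png

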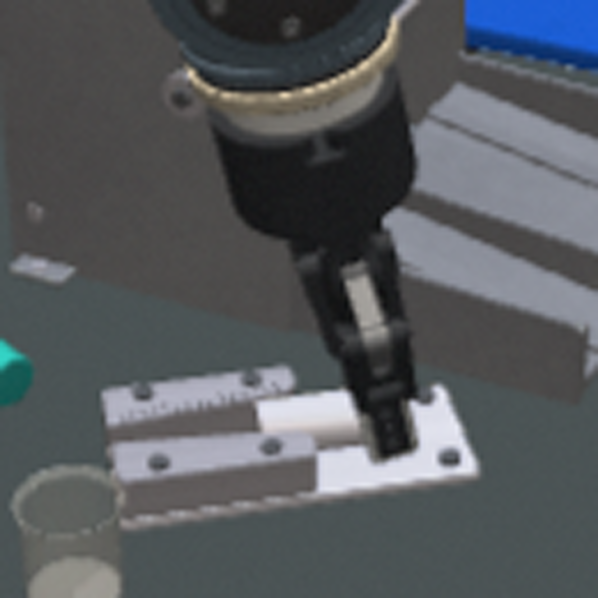

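View pics/wrist12.png

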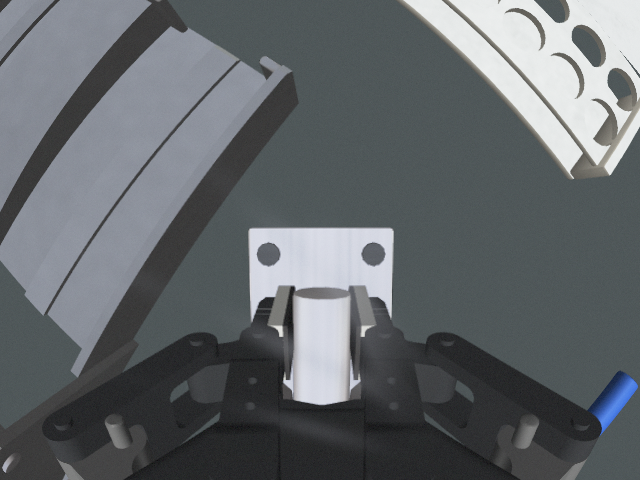

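Emit:
arm_command(deltas=[[0,0,0,0,0,0,26],[0,0,0,0,0,0,30],[0,0,-1,0,0,0,30]])

```text
time_s: 21.58
eef_pos: [532.1, 437.9, 177.6]
orientation: [3.138, -0.204, -2.499]
ft_force: [-0.5, 0.3, 0.4]
gripper_width: 29.9
```

```bash
python3 st.py
python3 - <<'E'
from plan2 import *
import pickle
im,w,p=wcam();pickle.dump((w,p),open("w13.pkl","wb"));cv2.imwrite("pics/w13z.png",cv2.resize(im[215:415,220:420,::-1],(600,600),interpolation=cv2.INTER_CUBIC))
im,*k=cam("side");cv2.imwrite("pics/side13.png",cv2.resize(im[290:350,240:340,::-1],(800,480),interpolation=cv2.INTER_CUBIC))
E
```

```text
21.575 F gauge [np.float64(-0.2), np.float64(0.6), np.float64(0.4)] gp [-39.5   1.7  20.9] 29.913837478529082
```

View pics/w13z.png

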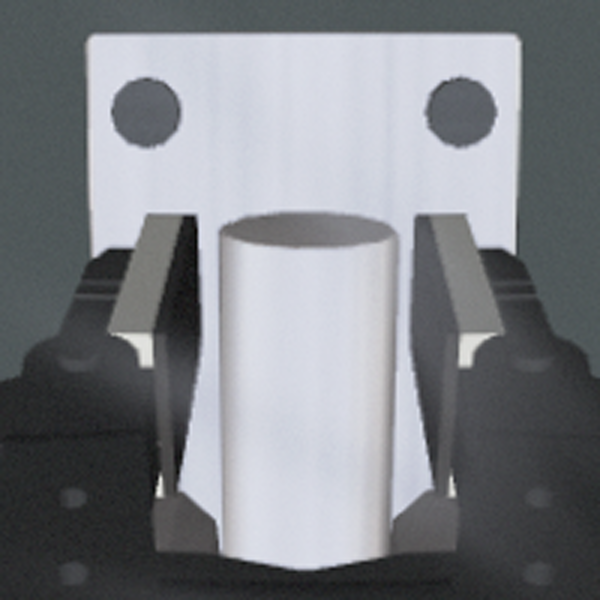

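View pics/side13.png

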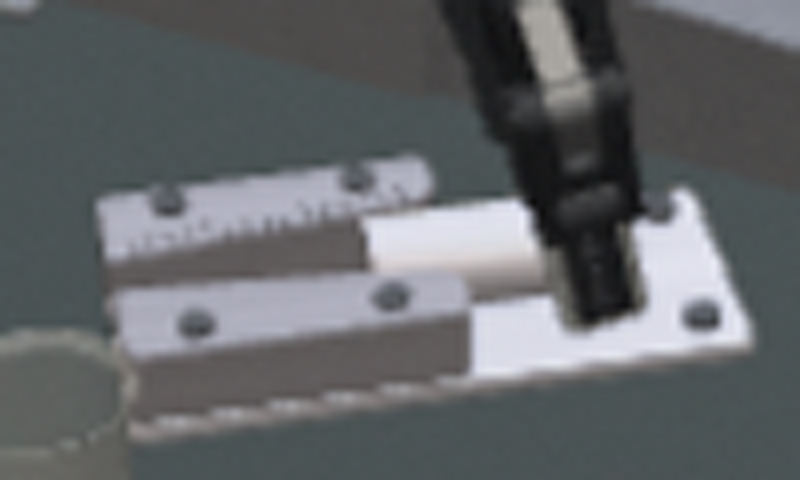

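Run:
```python
from plan2 import *
import pickle
w,p=pickle.load(open("w13.pkl","rb"))
W=lambda u,v:(220+(u+.5)/3-.5,215+(v+.5)/3-.5)
for n,q,z in [("front edge",(305,33),6),("hl",(461,112),6),("hr",(147,112),6),("trail top",(308,213),30),("trail left sil",(220,235),18),("trail right sil",(398,235),18),("fwd l",(222,550),18),("fwd r",(390,553),18),("fl",(90,36),6),("fr",(520,36),6)]:
    print(n,inG(wonz(w,p,W(*q),z)))
```

```text
front edge [-75.6   0.    6. ]
hl [-64.3  22.2   6. ]
hr [-64.6 -22.5   6. ]
trail top [-54.7   0.2  30. ]
trail left sil [-49.4 -11.4  18. ]
trail right sil [-49.2  12.2  18. ]
fwd l [ -2.2 -12.3  18. ]
fwd r [-1.6 11.8 18. ]
fl [-75.4 -30.6   6. ]
fr [-75.1  30.6   6. ]
```

Emit:
arm_command(deltas=[[0,0,0,0,0,0,20],[0,0,0,0,0,0,18],[0,0,0,0,0,0,18],[-2,0,-0.5,0,0,0,18]])

```text
time_s: 22.18
eef_pos: [533.8, 439.0, 177.8]
orientation: [3.138, -0.204, -2.499]
ft_force: [-1.1, -2.1, 1.3]
gripper_width: 22.1
```

```bash
python3 st.py
```

```text
22.175 F gauge [np.float64(-2.1), np.float64(-1.0), np.float64(1.3)] gp [-37.5   1.6  21.2] 22.067224931485846
```

Emit:
arm_command(deltas=[[-1.5,0,-0.4,0,0,0,18],[0,0,0,0,0,0,18]])

```text
time_s: 22.42
eef_pos: [535.0, 440.0, 177.8]
orientation: [3.138, -0.204, -2.499]
ft_force: [-0.5, -3.4, 1.5]
gripper_width: 22.1
```

```bash
python3 st.py
```

```text
22.425 F gauge [np.float64(-2.4), np.float64(-2.4), np.float64(1.5)] gp [-35.9   1.6  21.1] 22.091670002134467
```

Emit:
arm_command(deltas=[[-1.5,-0.3,-0.4,0,0,0,18],[0,0,0,0,0,0,18]])

```text
time_s: 22.68
eef_pos: [536.1, 440.7, 177.8]
orientation: [3.138, -0.205, -2.499]
ft_force: [-5.0, -3.8, 1.3]
gripper_width: 22.1
```

```bash
python3 st.py
```

```text
22.675 F gauge [np.float64(-6.3), np.float64(-0.1), np.float64(1.3)] gp [-34.8   1.6  21.1] 22.11196458954654
```

Emit:
arm_command(deltas=[[-1,0,-0.2,0,0,0,18],[0,0,0,0,0,0,18]])

```text
time_s: 22.92
eef_pos: [536.7, 441.1, 177.7]
orientation: [3.138, -0.207, -2.499]
ft_force: [-6.2, -6.6, 4.3]
gripper_width: 22.2
```

```bash
python3 st.py
```

```text
22.925 F gauge [np.float64(-9.0), np.float64(-1.6), np.float64(4.3)] gp [-34.4   1.5  21.1] 22.16392790973066
```

The push stops at 9 N, so the rod is wedged. Release and retreat.

Emit:
arm_command(deltas=[[0,0,0,0,0,0,28],[0,0,0,0,0,0,36],[0,0,0,0,0,0,40],[2,0,-8,0,0,0,40],[5,0,-20,0,0,0,45],[8,0,-30,0,0,0,45],[10,0,-35,0,0,0,45],[40,0,-35,0,0,0,45]])

```text
time_s: 23.92
eef_pos: [507.4, 418.3, 319.0]
orientation: [3.138, -0.201, -2.499]
ft_force: [1.0, 0.1, 0.9]
gripper_width: 44.7
```

Emit:
arm_command(deltas=[[50,0,-20,0,0,0,45],[50,0,-10,0,0,0,45],[0,0,0,0,0,0,45]])

```text
time_s: 24.3
eef_pos: [432.1, 362.1, 369.6]
orientation: [3.138, -0.2, -2.499]
ft_force: [0.8, 0.0, -0.6]
gripper_width: 45.3
```

Run:
```python
from plan2 import *
s=env.observe();print(s["time_s"],s["eef_pos"],s["ft_force"])
im,*k=cam("side");cv2.imwrite("pics/side14.png",im[:,:,::-1]);cv2.imwrite("pics/side14z.png",cv2.resize(im[165:365,200:400,::-1],(600,600),interpolation=cv2.INTER_CUBIC))
im,*k=cam("top");cv2.imwrite("pics/top14.png",im[:,:,::-1]);cv2.imwrite("pics/top14z.png",cv2.resize(im[130:330,225:425,::-1],(600,600),interpolation=cv2.INTER_CUBIC))
```

```text
24.3 [432.11414261 362.07499354 369.59442178] [ 0.83972222  0.04594432 -0.60987586]
```

View pics/side14.png

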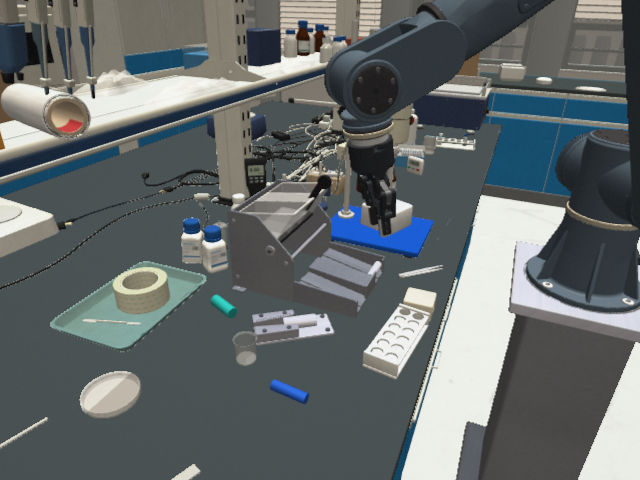

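View pics/side14z.png

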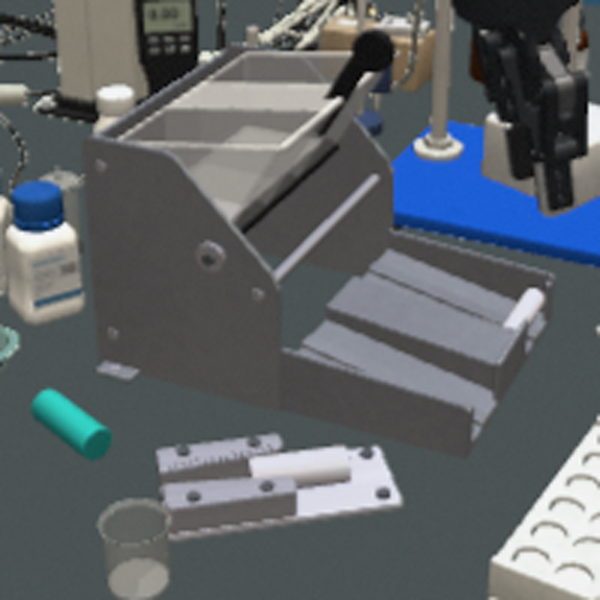

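View pics/top14z.png

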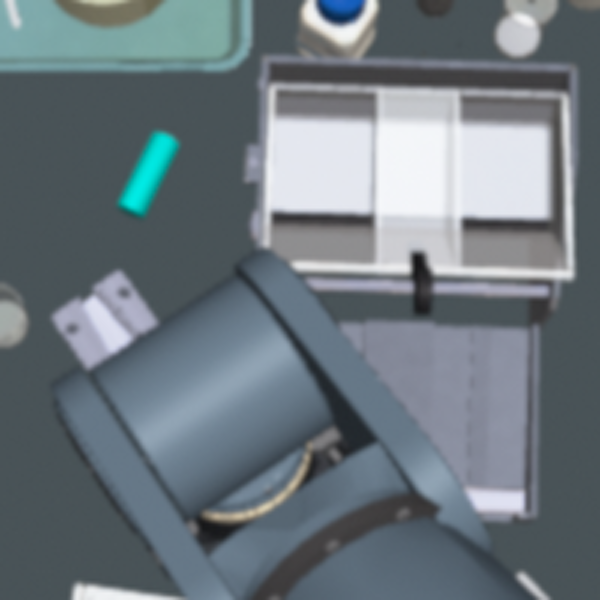

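Run:
```python
from plan2 import *
import pickle
im,w,p=wcam();pickle.dump((w,p),open("w15.pkl","wb"));cv2.imwrite("pics/wrist15.png",im[:,:,::-1])
for n,P in [("c",G(-15,0,18)),("trail",G(-47,0,18)),("far",G(75,0,6))]:print(n,wproj(w,p,P))
q=wproj(w,p,G(-25,0,18)).astype(int);x,y=max(q[0]-60,0),min(max(q[1]-60,0),360);print(x,y)
cv2.imwrite("pics/w15z.png",cv2.resize(im[y:y+120,x:x+120,::-1],(600,600),interpolation=cv2.INTER_CUBIC))
```

```text
c [322.27968069 402.85860427]
trail [322.14211101 374.85960215]
far [322.54288952 463.53648612]
262 334
```

View pics/w15z.png

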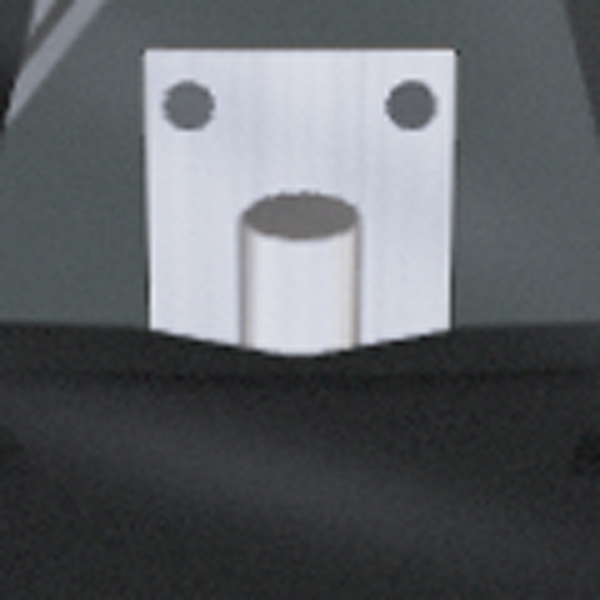

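Run:
```python
from plan2 import *
import pickle
w,p=pickle.load(open("w15.pkl","rb"))
W=lambda u,v:(262+(u+.5)/5-.5,334+(v+.5)/5-.5)
for n,q,z in [("edge",(300,49),6),("face bottom",(302,194),6),("face top",(302,241),30),("face L",(242,217),18),("face R",(360,217),18)]:
    print(n,inG(wonz(w,p,W(*q),z)))
S=np.load("side.npz");ks=[S[i] for i in "KRt"]
n=np.array([-np.sin(GY),np.cos(GY),0])
for q in ((253,468),(350,465)):
    o,d=ray(*ks,(200+q[0]/3-.33,165+q[1]/3-.33));t=n@(O-o)/(n@d);print("side",inG(o+t*d))
# bystanders & thin rod vs start
a=cv2.imread("pics/side0.png");b=cv2.imread("pics/side14.png")
for nm,(x0,y0,x1,y1) in dict(rack=(355,295,440,380),tweez=(395,260,445,280),beaker=(230,330,260,368),tab=(300,165,335,200)).items():
    print(nm,cv2.absdiff(a[y0:y1,x0:x1],b[y0:y1,x0:x1]).mean())
```

```text
edge [-75.9  -0.3   6. ]
face bottom [-44.1  -0.1   6. ]
face top [-45.2  -0.2  30. ]
face L [-44.7 -11.9  18. ]
face R [-44.5  11.2  18. ]
side [15.5 -0.  21.4]
side [-48.6  -0.   13.3]
rack 0.6816147635524799
tweez 0.8216666666666667
beaker 0.8219298245614035
tab 1.032108843537415
```

```bash
python3 -c "
from plant import env
print(env.sign_off())"
```

```text
the job is handed in; nothing more can be done
None
```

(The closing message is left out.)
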